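# Pack the red-plugged vials and hang up their basket

## Task

Today's red-plugged culture vials go to the incubator: put every red-plugged vial, from the rack and also the one that has fallen over on the bench, upright with its plug up into a cell of its own in the blue basket, and have the basket hanging by its handle bar in the dips of both prongs of the steel stand, hanging still. Leave the white-plugged vials standing in the rack, and do not knock the bottle, the dish or the spatula about.

Things in the scene. Friction and masses are not known exactly. Their poses are not given: they have to be found in the camera images.
- red1: culture vial: clear tube, 28 mm wide, 95 mm long, brown medium at the bottom, round red plug (27 mm wide, 18 mm high) on top; 113 mm overall, 40 g. Beads at foot and neck make it slightly eight-sided, so it rolls badly. Origin: centre of its underside; z points to the plug. Stands in a slot of the rack; may be absent.
- red2: culture vial: clear tube, 28 mm wide, 95 mm long, brown medium at the bottom, round red plug (27 mm wide, 18 mm high) on top; 113 mm overall, 40 g. Beads at foot and neck make it slightly eight-sided, so it rolls badly. Origin: centre of its underside; z points to the plug. Stands in a slot of the rack; may be absent.
- red3: culture vial: clear tube, 28 mm wide, 95 mm long, brown medium at the bottom, round red plug (27 mm wide, 18 mm high) on top; 113 mm overall, 40 g. Beads at foot and neck make it slightly eight-sided, so it rolls badly. Origin: centre of its underside; z points to the plug. Stands in a slot of the rack; may be absent.
- fallen: culture vial: clear tube, 28 mm wide, 95 mm long, brown medium at the bottom, round red plug (27 mm wide, 18 mm high) on top; 113 mm overall, 40 g. Beads at foot and neck make it slightly eight-sided, so it rolls badly. Origin: centre of its underside; z points to the plug. Always present; lies on its side on the bench at the start.
- white1: culture vial: clear tube, 28 mm wide, 95 mm long, brown medium at the bottom, round white plug (27 mm wide, 18 mm high) on top; 113 mm overall, 40 g. Beads at foot and neck make it slightly eight-sided, so it rolls badly. Origin: centre of its underside; z points to the plug. Stands in a slot of the rack.
- white2: culture vial: clear tube, 28 mm wide, 95 mm long, brown medium at the bottom, round white plug (27 mm wide, 18 mm high) on top; 113 mm overall, 40 g. Beads at foot and neck make it slightly eight-sided, so it rolls badly. Origin: centre of its underside; z points to the plug. Stands in a slot of the rack.
- white3: culture vial: clear tube, 28 mm wide, 95 mm long, brown medium at the bottom, round white plug (27 mm wide, 18 mm high) on top; 113 mm overall, 40 g. Beads at foot and neck make it slightly eight-sided, so it rolls badly. Origin: centre of its underside; z points to the plug. Stands in a slot of the rack.
- white4: culture vial: clear tube, 28 mm wide, 95 mm long, brown medium at the bottom, round white plug (27 mm wide, 18 mm high) on top; 113 mm overall, 40 g. Beads at foot and neck make it slightly eight-sided, so it rolls badly. Origin: centre of its underside; z points to the plug. Stands in a slot of the rack.
- rack: fixed wooden rack, 136 (x) by 176 mm (y); origin: centre of underside. Rows at x = +-30 mm, four slots each at y = +-19, +-57 mm, 33 mm square. Vials stand 12 mm above the bench; slot frames (at foot and mid-height) reach 54 mm, end boards 66 mm. Along y vials are only 10 mm apart; along x 32 mm are free between the rows, so fingers fit only at a vial's +x and -x sides. Some slots are empty.
- basket: loose blue basket, 182 (x) by 110 mm (y), 300 g; origin: centre of its underside, z up. Walls 56 mm high, floor 4 mm thick. Four cells, each for one vial, centred at x = +-67.5, y = +-30.5 mm, 39 (x) by 41 mm (y) wide; an empty trough 88 mm wide lies between the two rows. A fixed bow handle stands over the middle (see bar), with 8 mm uprights at x = 0, y = +-53 mm.
- bar (a point): middle of the basket's handle bar: black, round, 12 mm in diameter, 106 mm long, along the basket's y, its axis 190 mm above the basket's underside. Axes as the basket's.
- stand: fixed steel stand; origin: centre of its underside, between its two posts, z up. Two equal prongs (10 mm rod, at y = +-34 mm) run from the post tops towards its own -x (roughly to the robot), axes 268 mm above the bench; they dip 18 mm at x = -142 to -158 mm and rise again to tips at x = -178 mm (top edge 273 mm). Free between and above the prongs. Base plate 100 by 160 by 12 mm.
- seat (a point): point midway between the two dips of the prongs, where the middle of the basket's bar lies when it hangs home: 261 mm above the bench, 150 mm from the posts. Axes as the stand's: the hanging bar runs along y, the prongs point to -x. If knocked, a hanging basket swings for some 20 s before it is still.
- medium: bystander: amber bottle with a copper cap, 60 mm in diameter, 130 mm high; origin at the centre of its underside.
- dish: bystander: shallow white dish, 90 mm in diameter, 15 mm high; origin at the centre of its underside.
- spatula: bystander: lab spatula 160 mm long lying flat along its x axis.

How it is judged (in metres and radians):
At the end, for the whole second after the job is handed in: Every red-plugged vial at rest, plug up, in the basket (within 0.45 rad of its upright, foot within 25 mm of its underside); basket at rest on the stand, bar within 20 mm of the seat, tilt under 0.3 rad; white-plugged vials within 20 mm of their start and 0.2 rad of upright (distance between bar and seat below 0.02 m and angle between basket's own z axis and vertical below 0.3 rad and contact force between basket and stand above 1 N and linear speed of each of basket, red1, red2, red3, fallen below 0.08 m/s and z of red1 in the frame of basket between -0.005 and 0.025 m and x of red1 in the frame of basket between -0.09 and 0.09 m and y of red1 in the frame of basket between -0.055 and 0.055 m and (x of red1 in the frame of basket below -0.045 m or x of red1 in the frame of basket above 0.045 m) and angle between the z axis of each of red1, red2, red3, fallen and the z axis of basket, either way round below 0.45 rad and z of red2 in the frame of basket between -0.005 and 0.025 m and x of red2 in the frame of basket between -0.09 and 0.09 m and y of red2 in the frame of basket between -0.055 and 0.055 m and (x of red2 in the frame of basket below -0.045 m or x of red2 in the frame of basket above 0.045 m) and z of red3 in the frame of basket between -0.005 and 0.025 m and x of red3 in the frame of basket between -0.09 and 0.09 m and y of red3 in the frame of basket between -0.055 and 0.055 m and (x of red3 in the frame of basket below -0.045 m or x of red3 in the frame of basket above 0.045 m) and z of fallen in the frame of basket between -0.005 and 0.025 m and x of fallen in the frame of basket between -0.09 and 0.09 m and y of fallen in the frame of basket between -0.055 and 0.055 m and (x of fallen in the frame of basket below -0.045 m or x of fallen in the frame of basket above 0.045 m) and distance of each of white1, white2, white3, white4 from where it was at the start of the episode below 0.02 m and angle between each of white1, white2, white3, white4's own z axis and vertical below 0.2 rad); the robot touches nothing.
It fails at once if a white-plugged vial is lifted, tipped or taken out of the rack (distance of any of white1, white2, white3, white4 from where it was at the start of the episode above 0.03 m or angle between any of white1, white2, white3, white4's own z axis and vertical above 0.5 rad).
It fails at once if the bottle, the dish or the spatula is pushed more than 4 cm, or the bottle is knocked over (distance of any of medium, dish, spatula from where it was at the start of the episode above 0.04 m or angle between medium's own z axis and vertical above 0.5 rad).
Of red1, red2, red3 only 2 to 3 are there at a start; the rules pass over those that are not, and their reading is None.
At some moment in a run one of fallen, basket may be knocked a few centimetres aside while the robot is not near it.
It also fails if it takes over 210 s, if anything falls off the work surface, if the arm or the gripper's body presses on something with over 40 N, if the wrist force passes 120 N, or if a joint passes its speed limit or range.

## Robot

A 6-joint arm with a two-finger parallel gripper is mounted at the origin on the work surface. World frame = base frame: x ahead of the robot, y to its left, z up, the work surface at z = 0. Lengths are in mm, angles in rad, forces in N, time in s.
With the tool pointing down it reaches from about 375 to 975 mm from the base axis. Payload 3.8 kg.
Tool frame: the origin (TCP) lies at the very end of the fingers, on their centre line; the grasp point (between the pads) lies 19 mm behind it; z points along the fingers, y is the direction in which the jaws open and shut (so a half turn about z gives the same grasp; the last joint's range is limited). The gripper opens to 88 mm and grips with 3 to 60 N. Pads are 18 mm wide; open, the fingers measure 123 mm over their backs; the gripper's body (75 mm by 187 mm) begins 45 mm behind the grasp point.
Start: joints at [-1.359, 0.264, 1.604, -0, 1.274, -0.037], TCP at [166.207, -654.212, 238.706] pointing down, gripper open.
Joint ranges: [-2.63, 2.63], [-0.94, 2.18], [0.31, 2.57], [-1.31, 4.45], [0, 2.66], [-2.55, 2.55]. Speed limits (rad/s): [2.57, 2.57, 3.14, 3.14, 3.14, 3.14].

## Interface

Orientations are given as a rotation vector (axis times angle).
In Python, from rig import * gives the robot as it stands.
- The arm moves only by the tool play_rows, never from a script. Its argument "steps" is a list of rows, each a list of 6 numbers: the shift along the world's x, y, z in m, then the turn, a rotation vector about the world's x, y, z in degrees. A call has exactly 5 rows; each row is the pose to reach, as a shift and turn from the pose measured when the call began; what a row does not reach only later rows make up. A row lasts 1/8 s, in which the tool goes at most 62.5 mm and 10.7 degrees, less where a joint would pass 70% of its speed; a pose out of reach is approached as far as the arm can. A call with a gripper value outside its range is refused whole. "gripper" is the gripper command: -1 is shut, 1 is fully open, values between are in proportion, set as the call begins (left out, the last holds). The fingers move at their own pace and stop on an object; "force" is the grip in N (left out, the last holds). Time passes only in rows, so rows that repeat a pose let the fingers close, or fill a call up. It gives the time, the measured TCP pose, the force and the opening at its end, in the units of the state.
- get_obs(): the state, without advancing time (a new reading comes with each control period).
- read_camera(name): name is "scene" or "side" or "wrist"; returns the picture (400x640x3 uint8, red, green, blue); there is no depth.
- camera_info(name): a dict with "camera_matrix" (3x3 intrinsics, pixels), "rvec" (rotation vector, rad) and "tvec" (3), from world to camera coordinates, as OpenCV has them; the wrist camera has in their place "tool_from_camera" (4x4, takes a point from camera to tool coordinates, whose origin is the TCP and whose axes are the flange's). Camera axes: x right, y down, z forward; pixel columns grow to the right and rows downward; lengths in mm; the calibration is good to about 2 mm. A picture is of the moment at which its call begins: read the wrist's pose just before it. camera_info takes no time and is no camera call.
- job_done(): hands the job in, once; it reports no verdict.
Trained networks look in the newest picture that a camera, given by its name, has taken for a name from the list of things; names that differ only in an ending like _2 or _b are one class to them, and where a whole thing is asked for, a point or a joint stands for the part that bears it (a point fixed in the world has none). Each returns a list of dicts, best first, with "confidence" (0 to 1); they miss things now and then, are a little off and sometimes report something else, mostly with a low value. They report only what shows in the picture. A call takes as long as a camera call.
- spot_in(query, camera): "uv" ([column, row] in pixels, amid what is visible of it).
- mark_of(query, camera): "uv" ([column, row] in pixels: a listed point, or the origin of a listed thing).
The state is a dict: "t": time; "q": joint angles; "joint_vel": joint speeds; "joint_efforts": joint torques, N m; "eef_pos": TCP position; "eef_rot": TCP orientation; "ft_force": force on the tool from outside, world axes, zero at the start; "ft_torque": the same for the moment, N m; "finger_gap": finger opening in mm.
Only numpy, scipy, OpenCV 4.12 (cv2) and the standard library are available. Lean on these libraries where they do the work, as an engineer would, in place of code of your own. Each camera call takes 0.05 s, during which the arm holds its last target.

## Working session

There is one attempt and no reset: what is moved stays moved. The work goes in short steps, Python scripts to look and compute and a tool call to move; the robot and the scene stay as the last step left them, time stands still between calls to the robot, and variables do not carry over. Pictures are saved under pics/ and viewed, and the job is handed in when it is done.

Besides the shell and the picture viewer there is one more tool, called after "Emit:" as name(argument=value, ...) on one line, values as JSON. play_rows: Moves the arm, as the interface text tells. Its arguments: {"type":"object","properties":{"steps":{"type":"array"},"gripper":{"type":"number"},"force":{"type":"number"}},"required":["steps"]}

```bash
ls; mkdir -p pics; cat > a.py <<'E'
from rig import *
import cv2,numpy as np
def snap(c,n):
    im=read_camera(c); cv2.imwrite(f'pics/{n}.png',im[:,:,::-1]); return im
E
python3 - <<'E'
from a import *
o=get_obs(); print(o)
for c in ['scene','side','wrist']:
    print(camera_info(c)); snap(c,c+'0')
E
```

```text
pics
{'t': 0.0, 'q': array([-1.35891699e+00,  2.64761576e-01,  1.60536211e+00,  1.68194740e-05,
        1.27369118e+00, -3.68742351e-02]), 'joint_vel': array([-0.0013006 ,  0.00085265,  0.00108723,  0.00041678,  0.00036535,
        0.00075813]), 'joint_efforts': array([ 1.77919253e-03, -5.02111745e+01, -3.56878817e+01,  7.27440650e-02,
        2.92457157e-02, -1.86382886e-04]), 'eef_pos': array([ 166.05432403, -653.52844594,  237.38874459]), 'eef_rot': array([-3.11512734e+00, -3.89452039e-01,  2.79695982e-04]), 'ft_force': array([ 0.08179608, -0.7149262 , -0.35755337]), 'ft_torque': array([-0.00951789,  0.04058597, -0.01666072]), 'finger_gap': 88.3115626197251}
{'camera_matrix': array([[428.49211743,   0.        , 320.44663962],
       [  0.        , 428.49211743, 205.02450513],
       [  0.        ,   0.        ,   1.        ]]), 'rvec': array([ 1.40933211,  2.29230725, -0.79041315]), 'tvec': array([ 273.74463478, -251.59605617, 1654.51329852])}
{'camera_matrix': array([[434.46073433,   0.        , 326.12689251],
       [  0.        , 434.46073433, 203.51940945],
       [  0.        ,   0.        ,   1.        ]]), 'rvec': array([ 1.95476361, -0.75564675,  0.46077868]), 'tvec': array([-401.8871644 ,  316.32914384,  896.43635679])}
{'camera_matrix': array([[320.43137138,   0.        , 319.67510996],
       [  0.        , 320.43137138, 199.08383936],
       [  0.        ,   0.        ,   1.        ]]), 'tool_from_camera': array([[ 2.36325555e-04, -9.65363402e-01, -2.60908885e-01,
         6.84298046e+01],
       [ 9.99999967e-01,  2.02079941e-04,  1.58081883e-04,
         5.50251520e-01],
       [-9.98820120e-05, -2.60908914e-01,  9.65363418e-01,
        -1.47154570e+02],
       [ 0.00000000e+00,  0.00000000e+00,  0.00000000e+00,
         1.00000000e+00]])}
```

View pics/scene0.png

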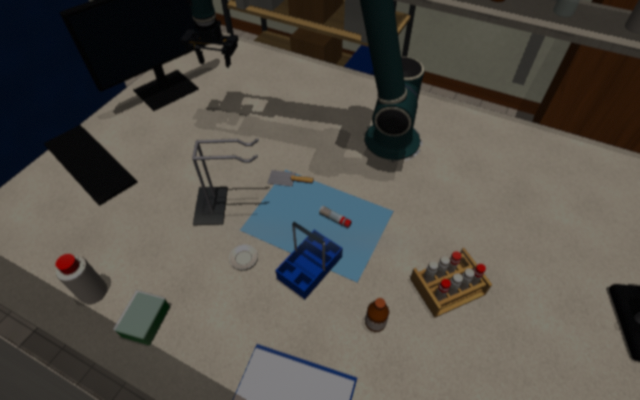

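View pics/side0.png

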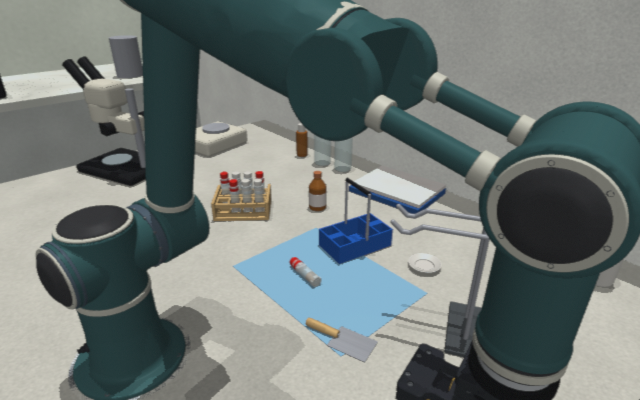

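View pics/wrist0.png

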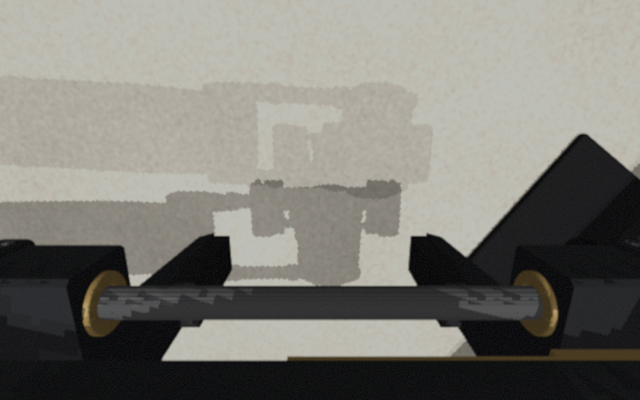

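The scene image shows rack at about (450,280), basket (310,262), fallen vial (335,217), stand (210,205), dish (243,257), bottle (377,315) and spatula (290,179). Next I'll localise them.

```bash
cat >> a.py <<'E'
def campose(c,o=None):
    i=camera_info(c); K=i['camera_matrix']
    if 'rvec' in i:
        R=cv2.Rodrigues(i['rvec'])[0]; t=i['tvec']
    else:
        o=o or get_obs(); T=np.eye(4); T[:3,:3]=cv2.Rodrigues(np.array(o['eef_rot']))[0]; T[:3,3]=o['eef_pos']
        T=np.linalg.inv(T@i['tool_from_camera']); R,t=T[:3,:3],T[:3,3]
    return K,R,np.array(t).ravel()
def plane(c,uv,z,P=None):
    K,R,t=P or campose(c); C=-R.T@t
    d=R.T@np.linalg.inv(K)@np.array([uv[0],uv[1],1.]); return C+d*(z-C[2])/d[2]
def proj(c,X,P=None):
    K,R,t=P or campose(c); p=(R@np.atleast_2d(X).T).T+t; p=(K@p.T).T; return p[:,:2]/p[:,2:]
def tri(obs):
    A=[];b=[]
    for P,uv in obs:
        K,R,t=P;C=-R.T@t;d=R.T@np.linalg.inv(K)@np.array([*uv,1.]);d/=np.linalg.norm(d)
        M=np.eye(3)-np.outer(d,d);A.append(M);b.append(M@C)
    return np.linalg.solve(sum(A),sum(b))
E
python3 - <<'E'
from a import *
h={'red1':12,'fallen':14,'white1':12,'rack':0,'basket':0,'bar':190,'stand':0,'seat':261,'medium':0,'dish':0,'spatula':3}
np.set_printoptions(precision=1,suppress=True)
for n,z in h.items():
    S=mark_of(n,'scene'); D=mark_of(n,'side')
    print(n)
    for c,L in(('scene',S),('side',D)):
        for d in L[:5]:print('  ',c,np.array(d['uv']),round(d['confidence'],2),plane(c,d['uv'],z))
    if S and D: print('  tri',tri([(campose('scene'),S[0]['uv']),(campose('side'),D[0]['uv'])]))
im=cv2.imread('pics/scene0.png'); cv2.imwrite('pics/s0a.png',cv2.resize(im[120:340,180:500],None,fx=2.5,fy=2.5,interpolation=3)[:600])
im=cv2.imread('pics/side0.png'); cv2.imwrite('pics/s0b.png',cv2.resize(im[150:370,190:510],None,fx=2.5,fy=2.5,interpolation=3))
print(get_obs()['t'])
E
```

```text
red1
   scene [469.4 284.8] 0.7 [483.6 430.   12. ]
   scene [438.3 301.4] 0.63 [575.7 364.4  12. ]
   scene [446.4 273.6] 0.48 [477.9 358.9  12. ]
   side [235.5 212. ] 0.5 [477.7 362.4  12. ]
   side [227.9 202.4] 0.49 [494.4 436.4  12. ]
   side [423.8 268.9] 0.19 [ 682.1 -232.3   12. ]
  tri [489.9 418.5  -6.4]
fallen
   scene [322.4 210.1] 0.82 [433.1 -79.7  14. ]
   scene [212.9 206.4] 0.39 [ 584.7 -415.7   14. ]
   side [319.1 279.7] 0.89 [444.6 -83.1  14. ]
   side [354.6 249.7] 0.38 [608.2 -49.4  14. ]
  tri [439.2 -81.9  17.5]
white1
   scene [447.9 295.4] 0.68 [545.1 383.5  12. ]
   scene [424.8 281.9] 0.61 [533.5 310.1  12. ]
   scene [458.6 292.6] 0.49 [522.5 408.7  12. ]
   scene [434.  277.7] 0.48 [507.9 330.   12. ]
   side [258.6 212.9] 0.8 [530.1 307.5  12. ]
   side [247.2 210. ] 0.54 [513.4 348.4  12. ]
  tri [548.8 370.8 -12.3]
rack
   scene [446.3 287.5] 0.67 [515.5 372.7   0. ]
   side [241.6 210.7] 0.72 [508.2 375.6   0. ]
  tri [511.2 375.   -2.3]
basket
   scene [309.9 265.4] 0.55 [631.3 -22.7   0. ]
   side [354.4 248.6] 0.62 [626.9 -31.1   0. ]
  tri [630.
[... 499 characters left out ...]
 [ 495.6 -305.1  261. ]
   side [406.5 219.5] 0.77 [ 497.  -291.3  261. ]
  tri [ 495.6 -298.5  264.4]
medium
   scene [375.7 325.4] 0.77 [717.9 230.9   0. ]
   scene [447.4 271. ] 0.29 [460.3 359.5   0. ]
   side [316.4 207.9] 0.75 [706.2 224.4   0. ]
  tri [714.2 231.5  -6.2]
dish
   scene [242.5 261.1] 0.68 [ 711.8 -216.2    0. ]
   side [423.8 270.2] 0.76 [ 691.6 -227.     0. ]
   side [315.9 208.8] 0.52 [700.8 220.8   0. ]
  tri [ 706.1 -219.9  -11.3]
spatula
   scene [290.  176.8] 0.79 [ 344.  -254.7    3. ]
   side [336.6 336.5] 0.67 [ 351.1 -245.4    3. ]
   side [249.4 209.3] 0.57 [530.  361.7   3. ]
   side [466.4 331.7] 0.45 [ 574.  -427.7    3. ]
  tri [ 347.7 -250.8    9.1]
1.25
```

View pics/s0a.png

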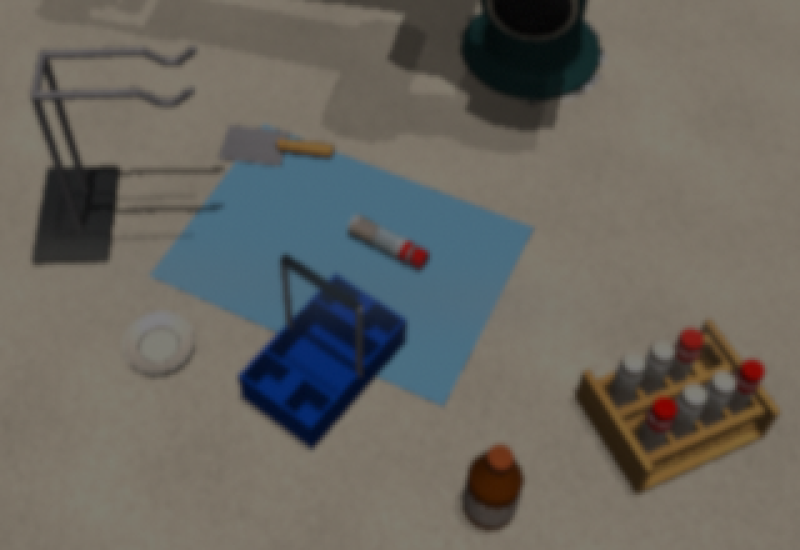

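View pics/s0b.png

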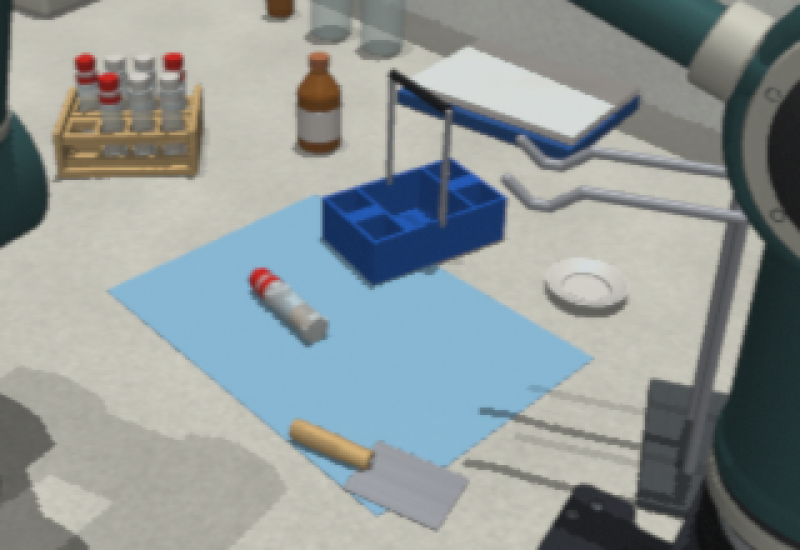

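```bash
python3 - <<'E'
from a import *
np.set_printoptions(precision=1,suppress=True)
s=lambda u,v:(180+u/2.5,120+v/2.5)
d=lambda u,v:(190+u/2.5,150+v/2.5)
def two(n,a,b,za=None):
    print(n,tri([(campose('scene'),s(*a)),(campose('side'),d(*b))]), plane('scene',s(*a),za), plane('side',d(*b),za))
two('bar end near stand?',(285,260),(393,73),190)
two('bar end2',(361,305),(447,111),190)
two('corner near cam top',(312,432),(505,200),56)
for n,q in dict(L=(241,378),B=(312,432),R=(406,325),T=(337,277)).items(): print(n,'scene',plane('scene',s(*q),56))
for n,q in dict(L=(322,202),front=(374,241),R=(506,200),back=(449,160)).items(): print(n,'side',plane('side',d(*q),56))
for n,q in dict(foot=(353,228),plug=(424,259)).items(): print(n,plane('scene',s(*q),14))
for n,q in dict(foot=(317,333),plug=(259,277)).items(): print(n,plane('side',d(*q),14))
for n,q in dict(dipA=(170,60),dipB=(178,103),tipA=(195,50),tipB=(193,91),postA=(45,55),postB=(35,94)).items(): print(n,plane('scene',s(*q),255 if 'dip' in n else 268))
for n,q in dict(dipA=(553,165),dipB=(545,207),tipA=(520,138),tipB=(506,178)).items(): print(n,plane('side',d(*q),255 if 'dip' in n else 268))
for n,q in dict(p1=(690,338),p2=(752,370),p3=(663,408),w1=(631,362),w2=(661,350),w3=(694,395),w4=(722,382)).items(): print(n,plane('scene',s(*q),122))
E
```

```text
bar end near stand? [625.4 -35.8 217.6] [630.2 -67.5 190. ] [652.9  32.2 190. ]
bar end2 [654.1  -1.8 162.7] [645.2  33.6 190. ] [628.7 -72.  190. ]
corner near cam top [747.9 -19.7  13.8] [743.   21.6  56. ] [712.9 -93.5  56. ]
L scene [719.8 -84.2  56. ]
B scene [743.   21.6  56. ]
R scene [568.6  55.9  56. ]
T scene [544. -50.  56.]
L side [555.2  42.3  56. ]
front side [544.1 -53.8  56. ]
R side [713.8 -94.2  56. ]
back side [733.7  11.6  56. ]
foot [439.  -81.1  14. ]
plug [442.5  24.3  14. ]
foot [431.1 -89.7  14. ]
plug [447.6  23.7  14. ]
dipA [ 474.8 -307.3  255. ]
dipB [ 530.4 -260.4  255. ]
tipA [ 457.7 -281.   268. ]
tipB [ 516.3 -247.   268. ]
postA [ 544.6 -435.4  268. ]
postB [ 601.8 -406.7  268. ]
dipA [ 524.4 -282.7  255. ]
dipB [ 466.8 -319.5  255. ]
tipA [ 521.3 -248.7  268. ]
tipB [ 460.7 -283.9  268. ]
p1 [479.7 361.3 122. ]
p2 [488.9 433.  122. ]
p3 [577.4 359.9 122. ]
w1 [538.7 312.1 122. ]
w2 [509.2 337.  122. ]
w3 [547.3 385.  122. ]
w4 [518.3 407.7 122. ]
```

Emit:
play_rows(steps=[[0.0, 0.04, 0.05, 0, 0, 10], [0.03, 0.09, 0.1, 0, 0, 20], [0.06, 0.14, 0.13, 0, 0, 30], [0.1, 0.19, 0.15, 0, 0, 40], [0.14, 0.24, 0.15, 0, 0, 50]], gripper=0.2)

```text
t: 1.88
eef_pos: [293.0, -431.5, 389.2]
eef_rot: [2.653, 1.674, 0.0]
ft_force: [1.1, 0.2, 0.3]
finger_gap: 53.0
```

Emit:
play_rows(steps=[[0.03, 0.05, 0, 0, 0, 7], [0.06, 0.1, 0, 0, 0, 14], [0.08, 0.15, 0, 0, 0, 21], [0.1, 0.2, 0, 0, 0, 21], [0.12, 0.25, 0, 0, 0, 21]])

```text
t: 2.5
eef_pos: [413.4, -179.8, 389.6]
eef_rot: [2.303, 2.129, 0.002]
ft_force: [-0.0, -0.3, 0.1]
finger_gap: 53.2
```

Emit:
play_rows(steps=[[0.01, 0.03, -0.03, 0, 0, 0], [0.02, 0.06, -0.06, 0, 0, 0], [0.03, 0.08, -0.09, 0, 0, 0], [0.03, 0.08, -0.11, 0, 0, 0], [0.03, 0.08, -0.11, 0, 0, 0]])

```text
t: 3.12
eef_pos: [442.2, -99.1, 277.8]
eef_rot: [2.304, 2.132, -0.001]
ft_force: [-0.3, 0.2, 0.4]
finger_gap: 53.0
```

```bash
python3 - <<'E'
from a import *
o=get_obs();print(o['q'],o['eef_pos'],o['eef_rot'])
snap('wrist','w1')
print(mark_of('fallen','wrist')[:2])
E
```

```text
[-2.74190312e-01 -1.91859754e-01  2.00330758e+00 -1.77102779e-03
  1.32848102e+00 -1.96253701e-01] [442.16671023 -99.1117858  277.8272832 ] [ 2.30414614e+00  2.13212546e+00 -9.35465890e-04]
[{'uv': [307.8, 156.6], 'confidence': 0.75}]
```

View pics/w1.png

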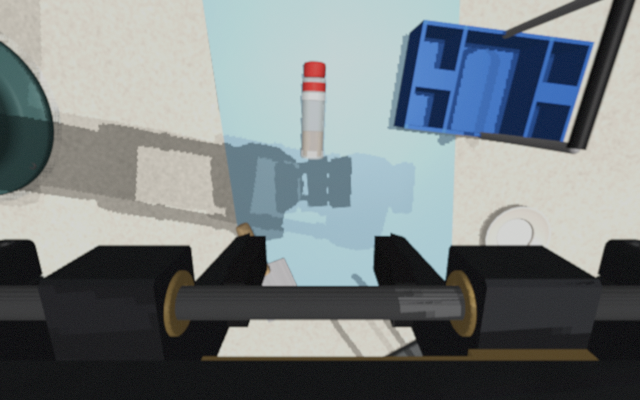

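The wrist view shows the vial, with its foot at (312,157) and plug end at (314,62). The basket's top corners are at about (424,21), (592,43), (577,151) and (397,127).

```bash
python3 - <<'E'
from a import *
np.set_printoptions(precision=1,suppress=True)
P=campose('wrist')
for q in [(312.5,157),(314,63)]: print('vial',plane('wrist',q,14,P))
for q in [(427,22),(592,43),(577,151),(405,127)]: print('bk',plane('wrist',q,56,P))
print('fingers tcp proj',proj('wrist',get_obs()['eef_pos'],P))
E
```

```text
vial [438.4 -88.9  14. ]
vial [449.6  23.2  14. ]
bk [570.7  48.   56. ]
bk [746.3  14.3  56. ]
bk [ 745.6 -100.5   56. ]
bk [546.9 -57.6  56. ]
fingers tcp proj [[316.2 251.5]]
```

Emit:
play_rows(steps=[[0.002, 0.04, -0.01, -9.95, 1.0, -0.5], [0.004, 0.08, -0.04, -19.9, 2.0, -1.0], [0.006, 0.12, -0.08, -29.9, 3.0, -1.3], [0.01, 0.15, -0.13, -39.8, 4.0, -1.3], [0.01, 0.15, -0.17, -39.8, 4.0, -1.3]])

```text
t: 3.85
eef_pos: [454.0, 54.1, 106.6]
eef_rot: [1.909, 1.74, -0.706]
ft_force: [0.4, -0.5, -0.1]
finger_gap: 52.9
```

```bash
python3 - <<'E'
from a import *
np.set_printoptions(precision=3,suppress=True)
o=get_obs();R=cv2.Rodrigues(o['eef_rot'])[0];print(o['q'],o['eef_pos']);print(R)
snap('wrist','w2'); snap('side','sd2')
E
```

```text
[ 0.475  0.256  2.051 -0.595  1.317  0.865] [453.968  54.11  106.635]
[[ 0.068  0.996 -0.065]
 [ 0.76  -0.094 -0.644]
 [-0.647 -0.005 -0.763]]
```

View pics/w2.png

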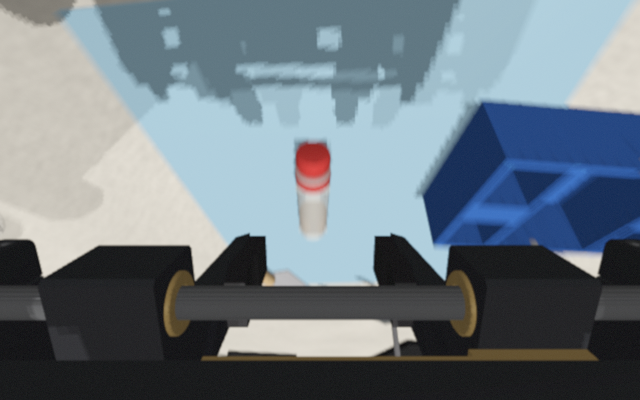

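View pics/sd2.png

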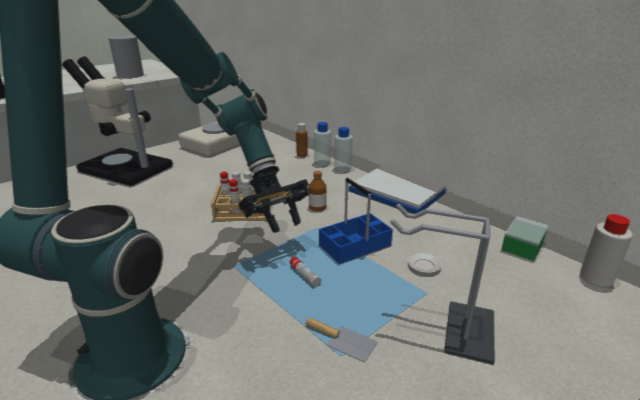

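Emit:
play_rows(steps=[[-0.002, -0.018, -0.024, 0, 0, 0], [-0.004, -0.034, -0.048, 0, 0, 0], [-0.006, -0.051, -0.072, 0, 0, 0], [-0.008, -0.0684, -0.096, 0, 0, 0], [-0.008, -0.0684, -0.096, 0, 0, 0]])

```text
t: 4.58
eef_pos: [444.0, -19.6, 12.2]
eef_rot: [1.917, 1.734, -0.713]
ft_force: [0.0, 0.5, 0.5]
finger_gap: 52.7
```

Emit:
play_rows(steps=[[0, 0, 0, 0, 0, 0], [0, 0, 0, 0, 0, 0], [0, 0, 0, 0, 0, 0], [0, 0, 0, 0, 0, 0], [0, 0, 0, 0, 0, 0]], gripper=-1, force=15)

```text
t: 5.2
eef_pos: [445.3, -19.0, 13.4]
eef_rot: [1.915, 1.733, -0.711]
ft_force: [-0.2, 2.0, 6.8]
finger_gap: 28.5
```

Emit:
play_rows(steps=[[0, 0.0, 0.02, 0, 0, 0], [0, 0.0, 0.05, 0, 0, 0], [0, 0.0, 0.1, 0, 0, 0], [0, 0.0, 0.14, 0, 0, 0], [0, 0.0, 0.14, 0, 0, 0]])

```text
t: 5.82
eef_pos: [447.6, -17.9, 156.4]
eef_rot: [1.917, 1.731, -0.701]
ft_force: [0.4, 0.0, -0.4]
finger_gap: 28.2
```

```bash
python3 - <<'E'
from a import *
np.set_printoptions(precision=3,suppress=True)
o=get_obs();R=cv2.Rodrigues(o['eef_rot'])[0];print(o['q'],o['eef_pos'],o['ft_force'],o['finger_gap']);print(R)
snap('wrist','w3'); snap('side','sd3')
E
```

```text
[ 0.355  0.118  2.103 -0.639  1.332  0.745] [447.618 -17.91  156.438] [ 0.433  0.042 -0.396] 28.20645997782904
[[ 0.078  0.995 -0.065]
 [ 0.76  -0.101 -0.642]
 [-0.646  0.001 -0.764]]
```

View pics/w3.png

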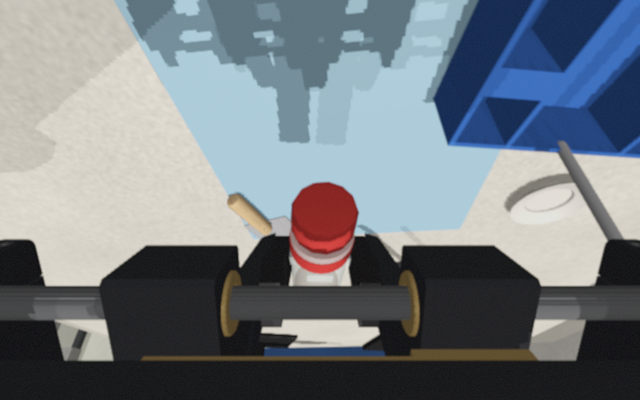

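View pics/sd3.png

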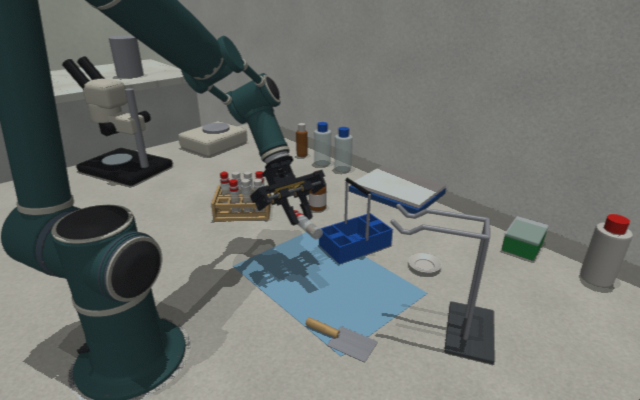

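```bash
cat > kin.py <<'E'
import numpy as np
from scipy.optimize import least_squares
from scipy.spatial.transform import Rotation as Ro
D=[([-1.35891699,.264761576,1.60536211,0,1.27369118,-.0368742],[166.054,-653.528,237.389],[-3.11512734,-.389452039,.00028]),
([-.274190312,-.191859754,2.00330758,-.00177,1.32848102,-.196253701],[442.1667,-99.1118,277.827],[2.30414614,2.13212546,-.000935]),
([.475,.256,2.051,-.595,1.317,.865],[453.968,54.11,106.635],[1.909,1.74,-.706]),
([.355,.118,2.103,-.639,1.332,.745],[447.618,-17.91,156.438],[1.917,1.731,-.701])]
def fk(q,p):
    a1,h,L1,L2,e,d,s=p  # s: wrist offset unused
    Rz=lambda a:Ro.from_rotvec([0,0,a]); Ry=lambda a:Ro.from_rotvec([0,a,0])
    A=Rz(q[0]); x=np.array([0,0,h])+A.apply([a1,0,0])
    A=A*Ry(q[1]); x=x+A.apply([0,0,L1])
    A=A*Ry(q[2]); x=x+A.apply([e,0,L2])
    A=A*Rz(SG[0]*q[3])*Ry(q[4]); x=x+A.apply([s,0,d])
    A=A*Rz(SG[1]*q[5])
    return x,A
SG=[1,1]
E
python3 - <<'E'
import kin; from kin import *
for SGs in [(1,1),(1,-1),(-1,1),(-1,-1)]:
    kin.SG[:]=SGs
    f=lambda p:np.concatenate([fk(q,p)[0]-x for q,x,r in D]+[p[6:7]*.01])
    s=least_squares(f,[0,400,400,400,0,300,0])
    print(SGs,s.cost,s.x.round(1))
    for q,x,r in D:
        E=fk(q,s.x)[1].inv()*Ro.from_rotvec(r); print('   ',E.as_rotvec().round(3))
E
python3 - <<'E'
from a import *
o=get_obs();P=campose('wrist',o);R=cv2.Rodrigues(o['eef_rot'])[0]
p=np.array([.0995,.995,0]);g=o['eef_pos']-R[:,2]*5
for L in (40,113-73-18,): print(proj('wrist',g+p*L,P))
E
```

```text
(1, 1) 620.6720820180128 [ 15.5 243.  517.1 581.9  44.1 291.   19.5]
    [-0.     0.     1.571]
    [ 0.    -0.     1.571]
    [0.    0.    1.571]
    [0.    0.    1.571]
(1, -1) 620.6720820180128 [ 15.5 243.  517.1 581.9  44.1 291.   19.5]
    [-0.     0.     1.497]
    [ 0.    -0.     1.178]
    [ 0.    -0.    -2.982]
    [0.    0.    3.061]
(-1, 1) 925.1966840145709 [ 214.1  124.9  587.6  875.9  609.6 -382.8  353. ]
    [-0.     0.     1.571]
    [ 0.003 -0.002  1.57 ]
    [-0.097 -1.212  1.089]
    [ 0.053 -1.306  1.056]
(-1, -1) 925.1966840145709 [ 214.1  124.9  587.6  875.9  609.6 -382.8  353. ]
    [-0.     0.     1.497]
    [ 0.003 -0.003  1.177]
    [ 1.151 -1.151  2.511]
    [ 1.162 -1.162  2.259]
[[314.8475514  209.81551324]]
[[315.45406792 232.67260197]]
```

```bash
cat >> kin.py <<'E'
P0=[15.5,243,517.1,581.9,44.1,291,19.5]
R0=Ro.from_rotvec([0,0,np.pi/2])
LO=np.array([-2.63,-.94,.31,-1.31,0,-2.55]);HI=np.array([2.63,2.18,2.57,4.45,2.66,2.55])
def ik(x,R,q0):
    f=lambda q:np.concatenate([(fk(q,P0)[0]-x)/100,((fk(q,P0)[1]*R0).inv()*Ro.from_matrix(R)).as_rotvec()])
    s=least_squares(f,np.clip(q0,LO+1e-3,HI-1e-3),bounds=(LO,HI)); return s.x,s.cost
E
python3 - <<'E'
from kin import *
np.set_printoptions(precision=3,suppress=True)
Rc=Ro.from_rotvec([1.917,1.731,-.701]).as_matrix()
b=np.array([np.cos(-.19),np.sin(-.19),0]);Z=np.array([0,0,1.])
zt=.764*b-.645*Z; xt=.645*b+.764*Z; yt=np.cross(zt,xt); Rg=np.c_[xt,yt,zt]
print(Rg)
rv=Ro.from_matrix(Rg@Rc.T).as_rotvec(); print(np.degrees(rv),np.degrees(np.linalg.norm(rv)))
q=[.355,.118,2.103,-.639,1.332,.745]
x0=np.array([447,-18,220.])
for f in np.linspace(0,1,9):
    R=Ro.from_rotvec(rv*f).as_matrix()@Rc; q,c=ik(x0+f*np.array([30,0,50.]),R,q); print(f,q,c)
for z in (250,150,110,80):
    q,c=ik([572,-5,z],Rg,q); print(z,q,c)
E
```

```text
[[ 0.633 -0.189  0.75 ]
 [-0.122 -0.982 -0.144]
 [ 0.764  0.    -0.645]]
[ 59.097 -79.4   -72.954] 122.96009053914047
0.0 [ 0.351  0.026  2.061 -0.626  1.439  0.662] 5.008436207666022e-21
0.125 [ 0.295 -0.05   2.069 -0.54   1.358  0.79 ] 1.9870336664261205e-19
0.25 [ 0.24  -0.132  2.092 -0.459  1.262  0.918] 8.558558805618784e-31
0.375 [ 0.186 -0.217  2.129 -0.384  1.154  1.048] 5.024856677394845e-30
0.5 [ 0.138 -0.303  2.178 -0.317  1.034  1.185] 3.9240984327597724e-29
0.625 [ 0.098 -0.389  2.237 -0.267  0.905  1.338] 1.7019888052825448e-25
0.75 [ 0.075 -0.47   2.303 -0.248  0.767  1.527] 1.021342089590463e-20
0.875 [ 0.079 -0.543  2.373 -0.3    0.627  1.795] 1.57557899638739e-26
1.0 [ 0.125 -0.596  2.444 -0.511  0.505  2.233] 8.54443313889257e-25
250 [ 0.138 -0.303  2.318 -0.736  0.376  2.488] 1.6171339633652817e-22
150 [ 0.08  -0.139  2.37  -0.809  0.181  2.55 ] 0.005083454657550898
110 [ 0.054 -0.058  2.374 -0.816  0.108  2.55 ] 0.011239173861701876
80 [ 0.035  0.008  2.371 -0.822  0.058  2.55 ] 0.017614521715089388
```

```bash
python3 - <<'E'
from kin import *
np.set_printoptions(precision=3,suppress=True)
Rc=Ro.from_rotvec([1.917,1.731,-.701]).as_matrix()
b=-np.array([np.cos(-.19),np.sin(-.19),0]);Z=np.array([0,0,1.])
zt=.764*b-.645*Z; xt=.645*b+.764*Z; yt=np.cross(zt,xt); Rg=np.c_[xt,yt,zt]
rv=Ro.from_matrix(Rg@Rc.T).as_rotvec(); print(np.degrees(rv),np.degrees(np.linalg.norm(rv)))
q=[.355,.118,2.103,-.639,1.332,.745]
x0=np.array([447,-18,156.])
for f in np.linspace(0,1,9):
    R=Ro.from_rotvec(rv*f).as_matrix()@Rc; x=x0+f*np.array([100,0,200.]);q,c=ik(x,R,q); print(f,x,q,c, 'vialaxis',R@[.764,0,-.645])
for x in ([600,-20,330],[706,-31,250],[706,-31,150],[706,-31,80],[710,0,80],[700,-60,80]):
    q,c=ik(x,Rg,q); print(x,q,c)
E
```

```text
[77.896 57.978 65.551] 117.15863197930722
0.0 [447. -18. 156.] [ 0.353  0.117  2.103 -0.64   1.333  0.743] 1.176763396178279e-19 vialaxis [ 0.101  0.995 -0.001]
0.125 [459.5 -18.  181. ] [ 0.271  0.053  2.056 -0.511  1.319  0.384] 4.125965017733068e-30 vialaxis [-0.03   0.986  0.164]
0.25 [472. -18. 206.] [ 0.182  0.033  1.986 -0.366  1.352  0.033] 4.818969462208411e-32 vialaxis [-0.136  0.931  0.339]
0.375 [484.5 -18.  231. ] [ 0.098  0.052  1.9   -0.227  1.431 -0.292] 8.199376632572487e-31 vialaxis [-0.209  0.833  0.511]
0.5 [497. -18. 256.] [ 0.029  0.101  1.803 -0.111  1.549 -0.577] 3.4572035499185974e-19 vialaxis [-0.244  0.7    0.671]
0.625 [509.5 -18.  281. ] [-0.023  0.171  1.699 -0.021  1.693 -0.826] 3.542435447334467e-20 vialaxis [-0.239  0.539  0.808]
0.75 [522. -18. 306.] [-0.057  0.253  1.594  0.043  1.852 -1.044] 2.7913964688313576e-20 vialaxis [-0.195  0.361  0.912]
0.875 [534.5 -18.  331. ] [-0.074  0.338  1.492  0.085  2.019 -1.244] 8.053031405463732e-19 vialaxis [-0.113  0.177  0.978]
1.0 [547. -18. 356.] [-0.077  0.422  1.397  0.106  2.186 -1.436] 3.4579972388301705e-30 vialaxis [-0. -0.  1.]
[600, -20, 330] [-0.074  0.536  1.28   0.109  2.188 -1.433] 1.910684987288117e-21
[706, -31, 250] [-0.078  0.797  1.015  0.106  2.194 -1.436] 2.1553192502418598e-20
[706, -31, 150] [-0.078  0.877  1.063  0.097  2.067 -1.452] 1.5244036080891797e-22
[706, -31, 80] [-0.078  0.946  1.074  0.093  1.986 -1.461] 3.4555410528706484e-21
[710, 0, 80] [-0.044  0.95   1.067  0.122  1.986 -1.427] 4.438872988466451e-18
[700, -60, 80] [-0.11   0.94   1.085  0.067  1.984 -1.492] 4.303123815774289e-28
```

Emit:
play_rows(steps=[[0.01, 0.0, 0.02, 6.49, 4.83, 5.46], [0.02, 0.0, 0.04, 12.98, 9.66, 10.92], [0.03, 0.0, 0.06, 19.47, 14.49, 16.38], [0.04, 0.0, 0.08, 25.96, 19.32, 21.84], [0.05, 0.0, 0.1, 32.45, 24.15, 27.3]], force=20)

```text
t: 6.55
eef_pos: [494.4, -18.5, 251.9]
eef_rot: [-1.508, -2.59, 0.457]
ft_force: [-0.7, -0.3, -1.0]
finger_gap: 28.3
```

Emit:
play_rows(steps=[[0.01, 0.0, 0.02, 6.49, 4.83, 5.46], [0.02, 0.0, 0.04, 12.98, 9.66, 10.92], [0.03, 0.0, 0.06, 19.47, 14.49, 16.38], [0.04, 0.0, 0.08, 25.96, 19.32, 21.84], [0.05, 0.0, 0.1, 32.45, 24.15, 27.3]])

```text
t: 7.18
eef_pos: [544.5, -18.8, 350.2]
eef_rot: [-0.543, -2.41, 0.042]
ft_force: [-0.6, 0.1, -0.6]
finger_gap: 28.1
```

```bash
python3 - <<'E'
from a import *
from kin import *
np.set_printoptions(precision=3,suppress=True)
o=get_obs();R=cv2.Rodrigues(o['eef_rot'])[0];print(o['q'],o['eef_pos'],o['finger_gap'])
b=-np.array([np.cos(-.19),np.sin(-.19),0]);Z=np.array([0,0,1.])
zt=.764*b-.645*Z; xt=.645*b+.764*Z; yt=np.cross(zt,xt); Rg=np.c_[xt,yt,zt]
print(Ro.from_matrix(Rg@R.T).as_rotvec(degrees=True))
E
```

```text
[-0.106  0.399  1.36   0.047  2.054 -1.226] [544.502 -18.753 350.227] 28.10024606396711
[12.671  9.114 10.14 ]
```

Emit:
play_rows(steps=[[0.03, 0.0, 0.0, 6.35, 4.55, 5.05], [0.07, 0.0, 0.0, 12.7, 9.1, 10.1], [0.12, -0.01, 0.0, 12.7, 9.1, 10.1], [0.16, -0.015, 0.0, 12.7, 9.1, 10.1], [0.16, -0.015, 0.0, 12.7, 9.1, 10.1]])

```text
t: 7.8
eef_pos: [706.5, -34.0, 341.4]
eef_rot: [-0.216, -2.255, -0.101]
ft_force: [0.1, 0.4, -1.2]
finger_gap: 28.3
```

```bash
python3 - <<'E'
from a import *
np.set_printoptions(precision=3,suppress=True)
o=get_obs();print(o['q'],o['eef_pos'],o['finger_gap'])
snap('wrist','w4'); im=snap('side','sd4'); print(mark_of('basket','side')[:1],mark_of('bar','side')[:1]);
im=snap('scene','sc4');print(mark_of('basket','scene')[:1],mark_of('bar','scene')[:1],mark_of('bar','wrist')[:1],mark_of('basket','wrist')[:1])
a=cv2.imread('pics/sc4.png')[150:330,200:440]; b=cv2.imread('pics/sd4.png')[130:330,260:500]
cv2.imwrite('pics/c4.png',np.vstack([cv2.resize(a,None,fx=3,fy=1.6*1)[:0],cv2.resize(a,(720,540))])); cv2.imwrite('pics/d4.png',cv2.resize(b,(720,600)))
E
```

```text
[-0.112  0.9    0.689  0.092  2.428 -1.45 ] [706.485 -34.043 341.438] 28.32454647383445
[{'uv': [356.8, 248.6], 'confidence': 0.74}] [{'uv': [356.9, 185.1], 'confidence': 0.76}]
[{'uv': [309.3, 270.0], 'confidence': 0.77}] [{'uv': [303.7, 231.8], 'confidence': 0.63}] [] [{'uv': [321.3, 312.7], 'confidence': 0.64}]
```

View pics/w4.png

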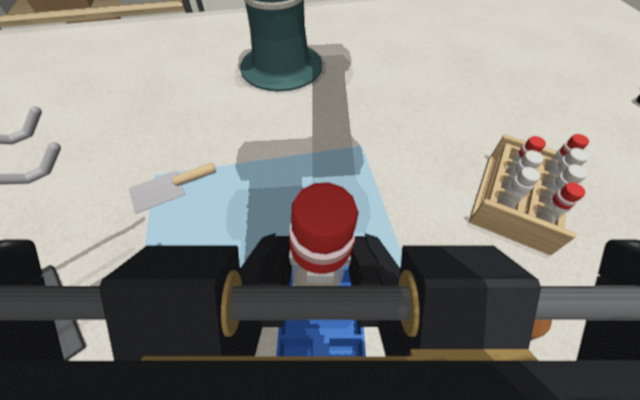

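View pics/c4.png

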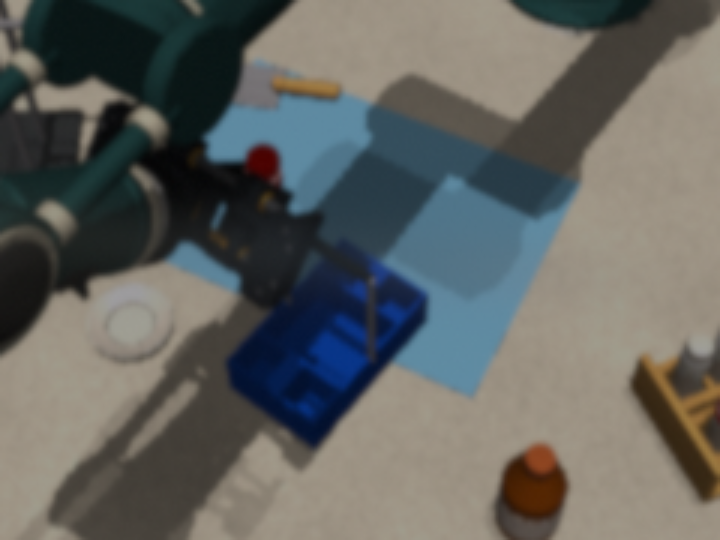

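View pics/d4.png

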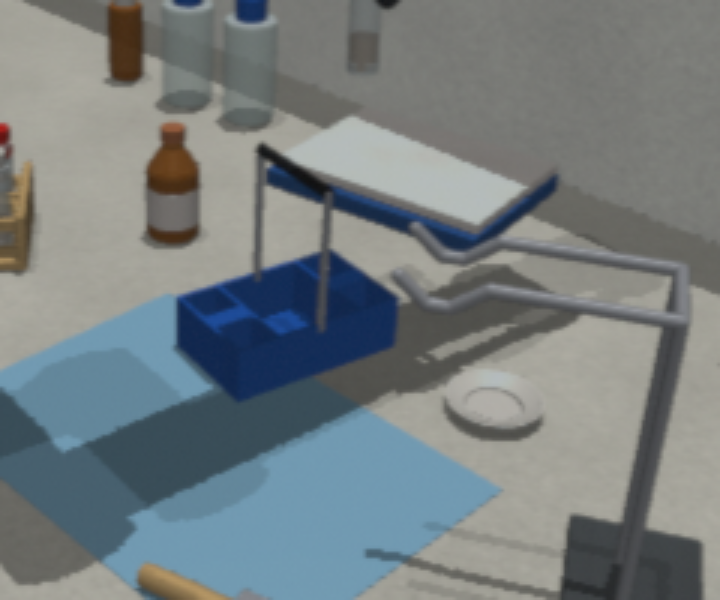

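```bash
cat > bk.py <<'E'
from a import *
from scipy.optimize import least_squares
def fit(picks,x0=(640,-18,-.19),fz=True):
    # picks: (cam P, uv, local xyz)
    def f(p):
        c,s=np.cos(p[2]),np.sin(p[2]); r=[]
        for P,uv,l in picks:
            X=np.array([p[0]+c*l[0]-s*l[1],p[1]+s*l[0]+c*l[1],l[2]]); r+=list(proj(None,X,P)[0]-uv)
        return np.array(r)
    s=least_squares(f,x0,loss='soft_l1',f_scale=2.); return s.x,f(s.x).reshape(-1,2)
E
python3 - <<'E'
from bk import *
np.set_printoptions(precision=2,suppress=True)
A=campose('side');B=campose('scene')
a=lambda u,v:np.array([260+u/3,130+v/3]); b=lambda u,v:np.array([200+u/3,150+v/3])
pa=[(A,a(178,297),(-91,55,56)),(A,a(333,254),(91,55,56)),(A,a(397,298),(91,-55,56)),(A,a(238,348),(-91,-55,56)),(A,a(238,400),(-91,-55,0)),(A,a(260,148),(0,53,192)),(A,a(329,190),(0,-53,192))]
pb=[(B,b(229,358),(91,-55,56)),(B,b(316,425),(91,55,56)),(B,b(316,446),(91,55,0)),(B,b(427,295),(-91,55,56)),(B,b(427,313),(-91,55,0)),(B,b(370,278),(0,53,190))]
for p in (pa,pb,pa+pb):
    x,r=fit(p); print(x,np.degrees(x[2])); print(r.T)
E
```

```text
[641.55 -20.51  -0.21] -11.81829012280531
[[-0.54 -0.34  0.99 -0.   -0.43  0.62 -0.19]
 [-0.59 -1.93 -0.19  1.1   0.91 -0.64  0.21]]
[637.23 -18.67  -0.18] -10.49849557038949
[[-0.91 -0.35  0.29  0.41 -0.24  0.72]
 [ 0.32 -1.09  0.69 -1.57  2.08 -0.21]]
[639.34 -19.71  -0.19] -10.673157721464854
[[-1.32 -1.67  0.16 -0.09 -0.52 -0.46 -0.67 -1.63 -1.15 -0.47 -0.16 -0.79
  -0.02]
 [-0.04 -1.95 -0.42  1.5   1.32 -0.42  0.27  0.66 -0.64  1.13 -1.09  2.55
   0.28]]
```

Emit:
play_rows(steps=[[0.002, 0.01, -0.03, 0, 0, 0], [0.003, 0.02, -0.07, 0, 0, 0], [0.0055, 0.031, -0.12, 0, 0, 0], [0.0055, 0.031, -0.17, 0, 0, 0], [0.0055, 0.031, -0.185, 0, 0, 0]])

```text
t: 8.88
eef_pos: [707.5, -2.2, 163.9]
eef_rot: [-0.216, -2.26, -0.1]
ft_force: [0.2, 0.6, -0.6]
finger_gap: 28.3
```

```bash
python3 - <<'E'
from a import *
np.set_printoptions(precision=3,suppress=True)
o=get_obs();R=cv2.Rodrigues(o['eef_rot'])[0];print(o['eef_pos'],o['finger_gap']);print(R,R@[.764,0,-.645])
snap('side','sd5');snap('scene','sc5')
ax=R@np.array([.764,0,-.645])
f=o['eef_pos']-70*ax; print('foot',f,proj('side',f),proj('side',o['eef_pos']+43*ax),proj('scene',f),proj('scene',o['eef_pos']+43*ax))
a=cv2.imread('pics/sc5.png')[170:320,240:400]; b=cv2.imread('pics/sd5.png')[130:270,300:420]
cv2.imwrite('pics/c5.png',cv2.resize(a,(640,600)));cv2.imwrite('pics/d5.png',cv2.resize(b,None,fx=4,fy=4))
E
```

```text
[707.461  -2.244 163.916] 28.288636278235142
[[-0.631  0.189 -0.753]
 [ 0.122  0.982  0.145]
 [ 0.767 -0.    -0.642]] [ 0.004 -0.     1.   ]
foot [707.199  -2.212  93.926] [[367.647 207.453]] [[369.842 172.127]] [[302.88  272.655]] [[301.148 251.354]]
```

View pics/c5.png

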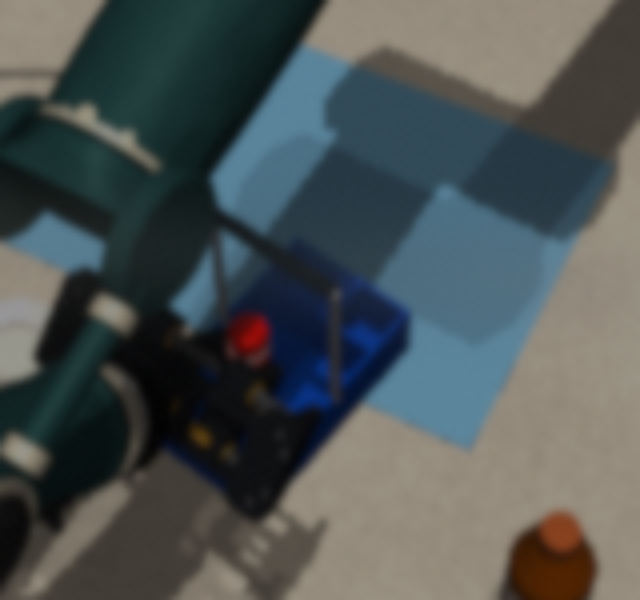

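View pics/d5.png

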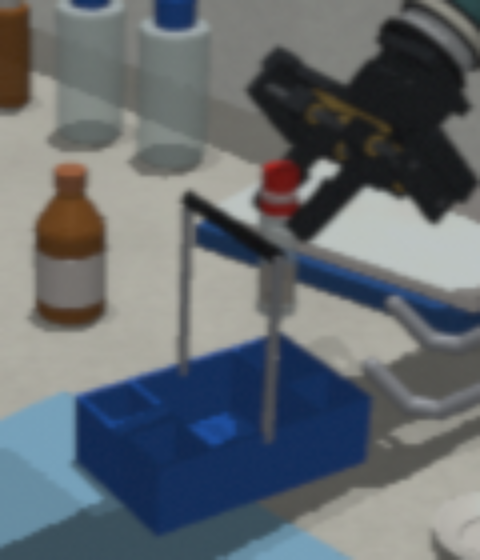

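Emit:
play_rows(steps=[[0.0045, -0.001, -0.02, 0, 0, 0], [0.0045, -0.001, -0.04, 0, 0, 0], [0.0045, -0.001, -0.06, 0, 0, 0], [0.0045, -0.001, -0.08, 0, 0, 0], [0.0045, -0.001, -0.084, 0, 0, 0]])

```text
t: 9.6
eef_pos: [711.6, -3.5, 79.2]
eef_rot: [-0.216, -2.258, -0.101]
ft_force: [-0.3, -0.2, -0.3]
finger_gap: 28.0
```

```bash
python3 - <<'E'
from a import *
np.set_printoptions(precision=3,suppress=True)
o=get_obs();print(o['eef_pos'],o['ft_force'])
snap('side','sd6');snap('scene','sc6')
a=cv2.imread('pics/sc6.png')[170:320,240:400]; b=cv2.imread('pics/sd6.png')[130:270,300:420]
cv2.imwrite('pics/c6.png',np.hstack([cv2.resize(a,(400,375)),cv2.resize(b,(321,375))]))
E
```

```text
[711.6    -3.491  79.227] [-0.271 -0.245 -0.257]
```

View pics/c6.png

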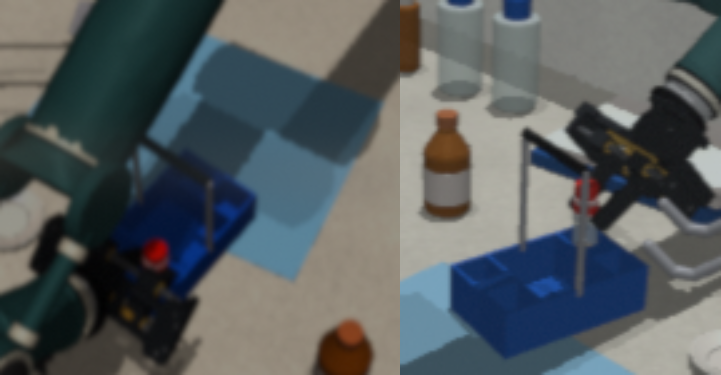

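Emit:
play_rows(steps=[[0, 0, 0, 0, 0, 0], [0, 0, 0, 0, 0, 0], [0, 0, 0, 0, 0, 0], [0, 0, 0, 0, 0, 0], [0.0, 0, 0, 0, 0, 0]], gripper=0.1)

```text
t: 10.32
eef_pos: [712.3, -3.6, 81.2]
eef_rot: [-0.216, -2.26, -0.101]
ft_force: [0.3, -0.3, 0.6]
finger_gap: 48.3
```

Emit:
play_rows(steps=[[0.015, -0.003, 0.013, 0, 0, 0], [0.038, -0.007, 0.032, 0, 0, 0], [0.06, -0.011, 0.06, 0, 0, 0], [0.06, -0.011, 0.12, 0, 0, 0], [0.06, -0.011, 0.18, 0, 0, 0]])

```text
t: 10.95
eef_pos: [772.1, -14.6, 261.3]
eef_rot: [-0.216, -2.257, -0.101]
ft_force: [0.1, -1.0, 0.2]
finger_gap: 48.4
```

```bash
python3 - <<'E'
from a import *
np.set_printoptions(precision=3,suppress=True)
o=get_obs();print(o['eef_pos'],o['ft_force'],o['finger_gap'])
snap('side','sd7');snap('scene','sc7')
a=cv2.imread('pics/sc7.png')[170:320,240:400]; b=cv2.imread('pics/sd7.png')[130:270,300:420]
cv2.imwrite('pics/c7.png',np.hstack([cv2.resize(a,(400,375)),cv2.resize(b,(321,375))]))
from kin import *
b=2.0; Rt=Ro.from_rotvec([np.pi,0,0])
R=Ro.from_rotvec(o['eef_rot'])
# goal: tool down, jaw angle
for ja in (55,-125,53+180):
    th=np.radians((ja+90)/2); Rg=Ro.from_rotvec(np.pi*np.array([np.cos(th),np.sin(th),0]))
    print(ja,(Rg*R.inv()).as_rotvec(degrees=True), ik([560,340,250],Rg.as_matrix(),[.6,.3,1.6,0,1.3,0]))
E
```

```text
[772.102 -14.625 261.254] [ 0.112 -0.987  0.168] 48.39997376713626
55 [-19.703 -46.538 -22.492] (array([ 0.546,  0.221,  1.636, -0.   ,  1.285, -0.414]), np.float64(1.1855288674878595e-17))
-125 [ 62.929 -26.643 142.725] (array([0.505, 0.217, 1.643, 0.088, 1.276, 2.55 ]), np.float64(0.009899852461323033))
233 [ 61.937 -27.507 140.996] (array([0.497, 0.215, 1.646, 0.106, 1.273, 2.55 ]), np.float64(0.014155990772559197))
```

View pics/c7.png

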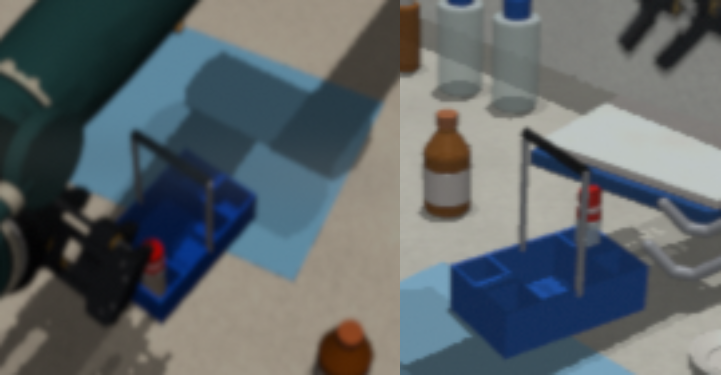

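Emit:
play_rows(steps=[[-0.02, 0.03, 0.03, -3.5, -8.3, -4.0], [-0.04, 0.075, 0.06, -7.0, -16.6, -8.0], [-0.07, 0.125, 0.08, -10.5, -24.9, -12.1], [-0.1, 0.175, 0.08, -14.0, -33.2, -16.1], [-0.13, 0.22, 0.08, -17.5, -41.5, -20.1]])

```text
t: 11.68
eef_pos: [642.5, 206.6, 353.0]
eef_rot: [-0.861, -2.946, -0.015]
ft_force: [0.3, 0.2, 0.5]
finger_gap: 48.6
```

Emit:
play_rows(steps=[[-0.03, 0.05, 0, -2.2, -5.0, -2.4], [-0.06, 0.1, 0, -2.2, -5.0, -2.4], [-0.082, 0.135, 0, -2.2, -5.0, -2.4], [-0.082, 0.135, 0, -2.2, -5.0, -2.4], [-0.082, 0.135, 0, -2.2, -5.0, -2.4]])

```text
t: 12.3
eef_pos: [560.5, 341.3, 352.8]
eef_rot: [0.937, 2.975, -0.003]
ft_force: [-0.0, 0.4, 0.2]
finger_gap: 48.4
```

```bash
python3 - <<'E'
from a import *
np.set_printoptions(precision=3,suppress=True)
o=get_obs();R=cv2.Rodrigues(o['eef_rot'])[0];print(o['q'],o['eef_pos']);print(R)
snap('wrist','w8')
for n in('red1','white1'):print([(d['uv'],round(d['confidence'],2)) for d in spot_in(n,'wrist')])
E
```

```text
[ 0.518  0.174  1.506 -0.018  1.447 -0.44 ] [560.513 341.25  352.796]
[[-0.819  0.573  0.021]
 [ 0.573  0.82  -0.009]
 [-0.023  0.005 -1.   ]]
[([295.9, 98.2], 0.77), ([343.7, 66.3], 0.71), ([338.8, 162.7], 0.61)]
[([340.2, 131.6], 0.96), ([344.8, 102.1], 0.76), ([293.3, 130.5], 0.74), ([291.9, 160.7], 0.73), ([294.1, 98.0], 0.72)]
```

View pics/w8.png

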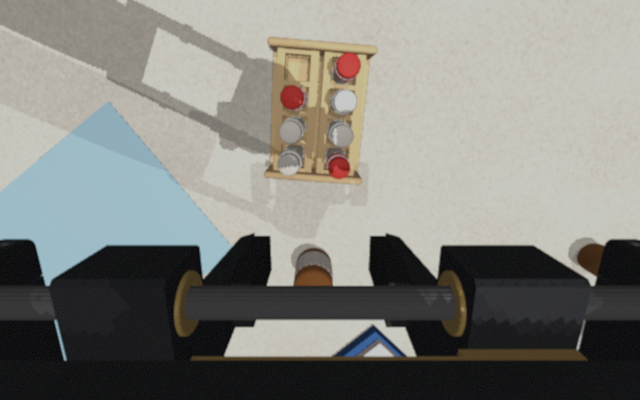

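```bash
python3 - <<'E'
from bk import *
np.set_printoptions(precision=1,suppress=True)
im=cv2.imread('pics/w8.png'); P=campose('wrist')
hsv=cv2.cvtColor(im,cv2.COLOR_BGR2HSV)
m=(((hsv[...,0]<8)|(hsv[...,0]>172))&(hsv[...,1]>170)&(hsv[...,2]>80)).astype(np.uint8); m[200:]=0
n,l,s,c=cv2.connectedComponentsWithStats(m)
for i in range(1,n):
    if s[i,4]>50: print(s[i],c[i],plane('wrist',c[i],122,P))
red=[(348.,65),(291.5,97.5),(338.5,168)]
X=lambda r,k:(r,[-57,-19,19,57][k],125)
# image down = -rack y dir(assume rack y = tool x = up), right=+rack x
pk=[(P,np.array(q,float),X(*k)) for q,k in [((347.5,63),(30,3)),((291.5,96),(-30,2)),((338.5,167),(30,0)),((345,100),(30,2)),((341,131.5),(30,1)),((292,129),(-30,1)),((291,159),(-30,0))]]
x,r=fit(pk,(512,374,np.radians(55))); print(x,np.degrees(x[2])); print(r.T)
x,r=fit([(p,q,(k[0],k[1],121)) for p,q,k in pk],(512,374,np.radians(55))); print(x,np.degrees(x[2])); print(r.T)
# rack top corners
pc=[(P,np.array(q,float),k) for q,k in [((269,39),(-68,88,66)),((376,48),(68,88,66)),((361,180),(68,-88,66)),((265,176),(-68,-88,66))]]
x,r=fit(pc,(512,374,np.radians(55))); print('corners',x,np.degrees(x[2])); print(r.T)
E
```

```text
[337  53  23  25 153] [347.6  63.9] [488.8 430.9 122. ]
[281  86  22  23 389] [291.3  97. ] [481.2 360.3 122. ]
[329 158  20  20 319] [338.5 167.5] [577.8 358.6 122. ]
[513.3 373.1   0.9] 50.945547594467676
[[ 1.  -0.1  0.9  0.3  1.2 -2.1 -2.5]
 [-0.9 -1.1 -0.8 -1.1  2.   0.8  3.8]]
[513.4 373.1   0.9] 50.97506519806052
[[ 0.8  0.2  0.8  0.1  1.1 -1.7 -2.1]
 [-0.4 -0.9 -1.4 -1.   1.7  0.6  3.2]]
corners [516.3 371.6   0.9] 50.670331666323364
[[-1.5  1.8  0.9 -1.1]
 [-1.5 -1.4  4.8  1.8]]
```

```bash
cat >> kin.py <<'E'
def down(ja):
    th=np.radians((ja+90)/2); return Ro.from_rotvec(np.pi*np.array([np.cos(th),np.sin(th),0]))
def to(o,x,ja):
    print('shift',(np.array(x)-o['eef_pos']).round(1),'rot',(down(ja)*Ro.from_rotvec(o['eef_rot']).inv()).as_rotvec(degrees=True).round(2))
E
python3 - <<'E'
from a import *
from kin import *
to(get_obs(),[577,359.5,200],50.9)
E
```

```text
shift [  15.7   19.1 -152.7] rot [ 0.54  1.19 -4.01]
```

Emit:
play_rows(steps=[[0.008, 0.01, -0.04, 0.54, 1.2, -4], [0.0165, 0.018, -0.09, 0.54, 1.2, -4], [0.0165, 0.018, -0.13, 0.54, 1.2, -4], [0.0165, 0.018, -0.153, 0.54, 1.2, -4], [0.0165, 0.018, -0.153, 0.54, 1.2, -4]], gripper=0.0)

```text
t: 13.08
eef_pos: [577.0, 356.3, 196.5]
eef_rot: [-1.053, -2.956, 0.007]
ft_force: [-0.6, -0.6, 0.1]
finger_gap: 44.1
```

```bash
python3 - <<'E'
from a import *
from kin import *
np.set_printoptions(precision=2,suppress=True)
o=get_obs();R=cv2.Rodrigues(o['eef_rot'])[0];print(o['eef_pos'],R[:,2],o['finger_gap']);to(o,[577,359.5,76],50.9)
snap('wrist','w9');print(proj('wrist',[[577,359.5,125],[577,359.5,76]]))
E
```

```text
[577.04 356.26 196.45] [-0.01 -0.   -1.  ] 44.06309396671057
shift [  -0.     3.2 -120.5] rot [ 0.17 -0.3   0.1 ]
[[320.29 203.71]
 [320.32 188.19]]
```

View pics/w9.png

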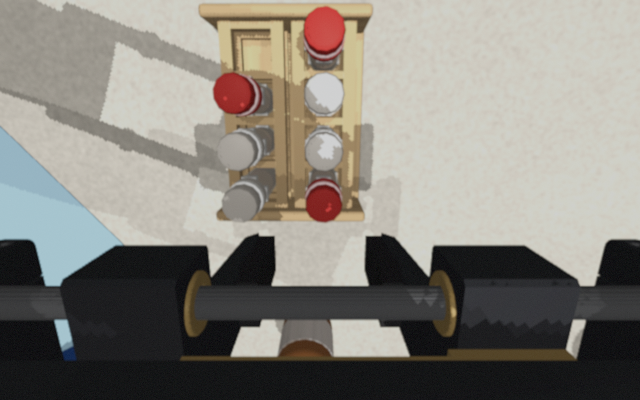

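Emit:
play_rows(steps=[[-0.0007, 0.005, -0.02, 0, 0, 0], [-0.0007, 0.005, -0.05, 0, 0, 0], [-0.0007, 0.005, -0.08, 0, 0, 0], [-0.0007, 0.005, -0.11, 0, 0, 0], [-0.0007, 0.005, -0.12, 0, 0, 0]])

```text
t: 13.75
eef_pos: [576.3, 361.6, 76.6]
eef_rot: [-1.052, -2.956, 0.006]
ft_force: [-0.4, -0.1, 0.1]
finger_gap: 44.4
```

Emit:
play_rows(steps=[[0, 0, 0, 0, 0, 0], [0, 0, 0, 0, 0, 0], [0, 0, 0, 0, 0, 0], [0, 0, 0, 0, 0, 0], [0, 0, 0, 0, 0, 0]], gripper=-1, force=15)

```text
t: 14.38
eef_pos: [576.8, 361.8, 77.5]
eef_rot: [-1.053, -2.957, 0.004]
ft_force: [-0.1, -0.4, 1.7]
finger_gap: 28.0
```

Emit:
play_rows(steps=[[0, 0, 0.02, 0, 0, 0], [0, 0, 0.06, 0, 0, 0], [0, 0, 0.11, 0, 0, 0], [0, 0, 0.16, 0, 0, 0], [0, 0, 0.22, 0, 0, 0]])

```text
t: 15.0
eef_pos: [576.2, 361.5, 299.8]
eef_rot: [-1.053, -2.957, 0.005]
ft_force: [0.9, 0.5, -0.8]
finger_gap: 28.4
```

```bash
cat > cell.py <<'E'
import numpy as np
def cell(bx,by,B=(640,-20,-10.9)):
    a=np.radians(B[2]); c,s=np.cos(a),np.sin(a); return np.array([B[0]+c*bx-s*by,B[1]+s*bx+c*by])
E
python3 - <<'E'
from a import *
from kin import *
from cell import cell
np.set_printoptions(precision=2,suppress=True)
for k in [(67.5,30.5),(67.5,-30.5),(-67.5,30.5),(-67.5,-30.5)]:print(k,cell(*k))
o=get_obs();to(o,[*cell(67.5,-30.5),300],79.1)
for c,n in (('side','sd10'),('scene','sc10'),('wrist','w10')): snap(c,n)
a=cv2.imread('pics/sc10.png')[170:320,240:480]; b=cv2.imread('pics/sd10.png')[130:270,190:420]
cv2.imwrite('pics/c10.png',np.vstack([cv2.resize(a,(480,300)),cv2.resize(b,(480,293))]))
E
```

```text
(67.5, 30.5) [712.05  -2.81]
(67.5, -30.5) [700.51 -62.71]
(-67.5, 30.5) [579.49  22.71]
(-67.5, -30.5) [567.95 -37.19]
shift [ 124.3 -424.2    0.2] rot [ 0.17 -0.18 28.29]
```

View pics/c10.png

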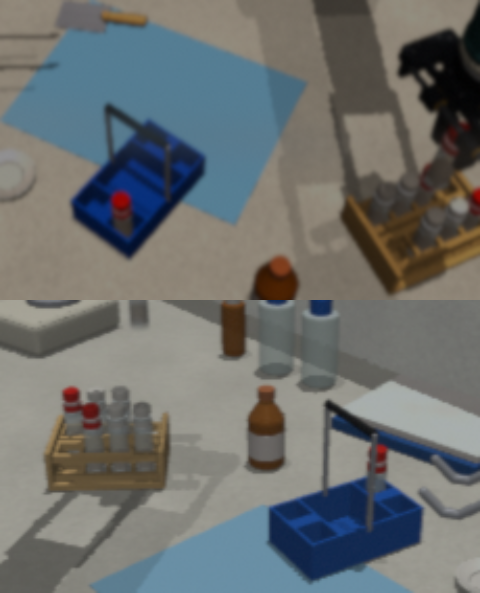

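Emit:
play_rows(steps=[[0.01, -0.04, 0, 0, 0, 5.7], [0.025, -0.09, 0, 0, 0, 11.3], [0.04, -0.145, 0, 0, 0, 17], [0.055, -0.2, 0, 0, 0, 22.6], [0.07, -0.255, 0, 0, 0, 28.3]])

```text
t: 15.78
eef_pos: [648.4, 106.4, 304.0]
eef_rot: [0.292, 3.127, 0.011]
ft_force: [0.9, -0.0, -0.1]
finger_gap: 28.2
```

Emit:
play_rows(steps=[[0.02, -0.05, 0, 0, 0, 0], [0.04, -0.1, 0, 0, 0, 0], [0.054, -0.15, 0, 0, 0, 0], [0.054, -0.169, 0, 0, 0, 0], [0.054, -0.169, -0.03, 0, 0, 0]])

```text
t: 16.4
eef_pos: [703.4, -64.3, 276.1]
eef_rot: [0.296, 3.122, 0.011]
ft_force: [-0.3, -0.1, -1.0]
finger_gap: 28.2
```

```bash
cat > look.py <<'E'
import sys
from a import *
from kin import *
from cell import cell
np.set_printoptions(precision=2,suppress=True)
def look(n):
    o=get_obs();R=cv2.Rodrigues(o['eef_rot'])[0];print(o['eef_pos'],'z',R[:,2],'gap',o['finger_gap'],'F',o['ft_force'],'t',o['t'],'q',o['q'])
    snap('side',n+'sd');snap('scene',n+'sc')
    a=cv2.imread(f'pics/{n}sc.png')[170:320,240:400]; b=cv2.imread(f'pics/{n}sd.png')[130:270,300:420]
    cv2.imwrite(f'pics/{n}c.png',np.hstack([cv2.resize(a,(400,375)),cv2.resize(b,(321,375))]))
    return o
E
python3 - <<'E'
from look import *
o=look('p11'); to(o,[*cell(67.5,-30.5),70],79.1)
E
```

```text
[703.45 -64.29 276.09] z [ 0.01  0.01 -1.  ] gap 28.223824226152757 F [-0.33 -0.13 -0.97] t 16.4 q [-0.13  0.3   1.49  0.01  1.35 -1.51]
shift [  -2.9    1.6 -206.1] rot [-0.36  0.35 -0.08]
```

View pics/p11c.png

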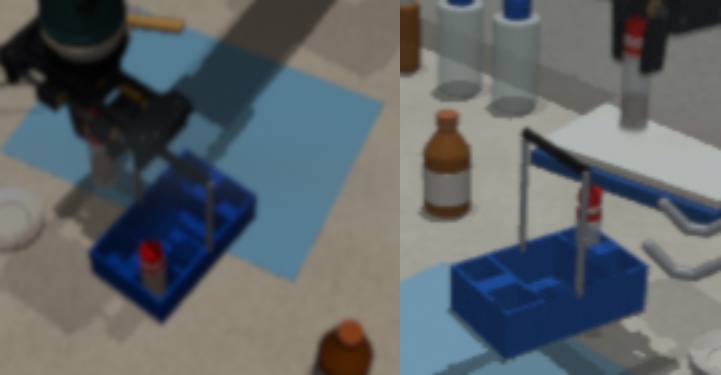

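Emit:
play_rows(steps=[[-0.003, 0.0016, -0.04, 0, 0, 0], [-0.003, 0.0016, -0.09, 0, 0, 0], [-0.003, 0.0016, -0.13, 0, 0, 0], [-0.003, 0.0016, -0.143, 0, 0, 0], [-0.003, 0.0016, -0.143, 0, 0, 0]])

```text
t: 17.12
eef_pos: [696.2, -59.8, 126.0]
eef_rot: [-0.291, -3.119, -0.012]
ft_force: [0.3, -0.4, -0.7]
finger_gap: 27.7
```

```bash

python3 - <<'E'
from look import *
o=look('p12'); to(o,[*cell(67.5,-30.5),72],79.1)
E
```

```text
[696.23 -59.78 126.02] z [-0.01  0.01 -1.  ] gap 27.730652891197643 F [ 0.33 -0.41 -0.66] t 17.125 q [-0.12  0.4   1.65  0.01  1.11 -1.51]
shift [  4.3  -2.9 -54. ] rot [-0.5  -0.45 -0.23]
```

View pics/p12c.png

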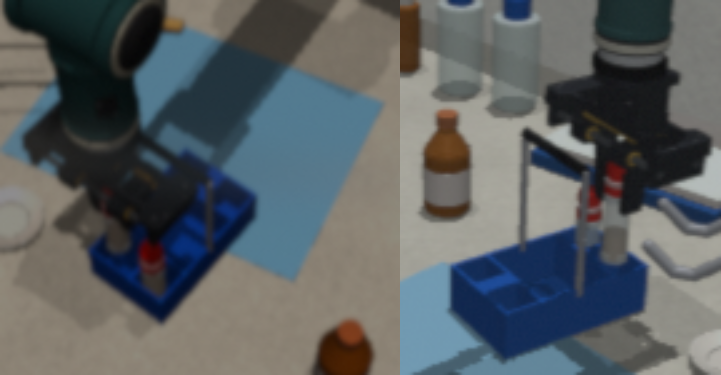

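Emit:
play_rows(steps=[[0.004, -0.0025, 0, 0, 0, 0], [0.004, -0.0025, -0.015, 0, 0, 0], [0.004, -0.0025, -0.035, 0, 0, 0], [0.004, -0.0025, -0.053, 0, 0, 0], [0.004, -0.0025, -0.053, 0, 0, 0]])

```text
t: 17.85
eef_pos: [699.7, -62.6, 72.3]
eef_rot: [-0.292, -3.118, -0.012]
ft_force: [-0.3, 0.4, -1.2]
finger_gap: 27.9
```

```bash

python3 - <<'E'
from look import *
o=look('p13'); to(o,[*cell(67.5,-30.5),72],79.1)
E
```

```text
[699.71 -62.63  72.29] z [-0.01  0.01 -1.  ] gap 27.90804720012567 F [-0.34  0.38 -1.24] t 17.85 q [-0.13  0.45  1.67  0.01  1.03 -1.52]
shift [ 0.8 -0.1 -0.3] rot [-0.5 -0.5 -0.2]
```

View pics/p13c.png

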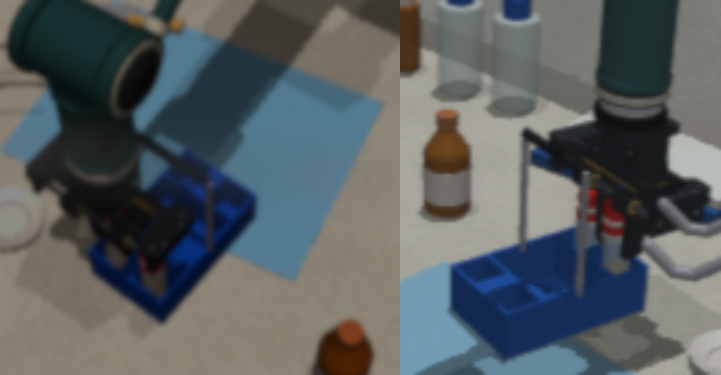

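Seated in the cell. Release with a small opening and retreat straight up.

Emit:
play_rows(steps=[[0, 0, 0, 0, 0, 0], [0, 0, 0, 0, 0, 0], [0, 0, 0, 0, 0, 0], [0, 0, 0.0, 0, 0, 0], [0, 0, 0.01, 0, 0, 0]], gripper=-0.08)

```text
t: 18.58
eef_pos: [700.6, -62.7, 84.0]
eef_rot: [-0.292, -3.12, -0.012]
ft_force: [1.0, -0.1, 0.5]
finger_gap: 40.5
```

Emit:
play_rows(steps=[[0, 0, 0.03, 0, 0, 0], [0, 0, 0.08, 0, 0, 0], [0, 0, 0.13, 0, 0, 0], [0, 0, 0.18, 0, 0, 0], [0, 0, 0.23, 0, 0, 0]])

```text
t: 19.2
eef_pos: [700.5, -62.6, 316.7]
eef_rot: [-0.292, -3.121, -0.012]
ft_force: [0.0, -0.2, -0.2]
finger_gap: 40.7
```

```bash

python3 - <<'E'
from look import *
o=look('p14'); to(o,[479.7,361.5,320],50.9)
snap('wrist','p14w')
E
```

```text
[700.47 -62.65 316.67] z [-0.01  0.01 -1.  ] gap 40.669548725785226 F [ 0.04 -0.15 -0.16] t 19.2 q [-0.13  0.29  1.43  0.01  1.43 -1.51]
shift [-220.8  424.1    3.3] rot [ -0.55  -0.2  -28.4 ]
```

View pics/p14c.png

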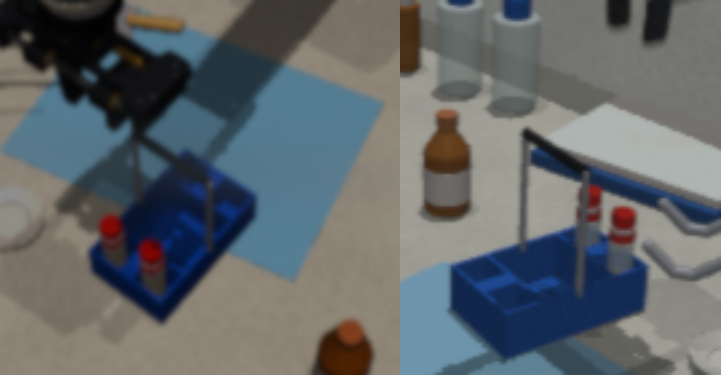

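View pics/p14w.png

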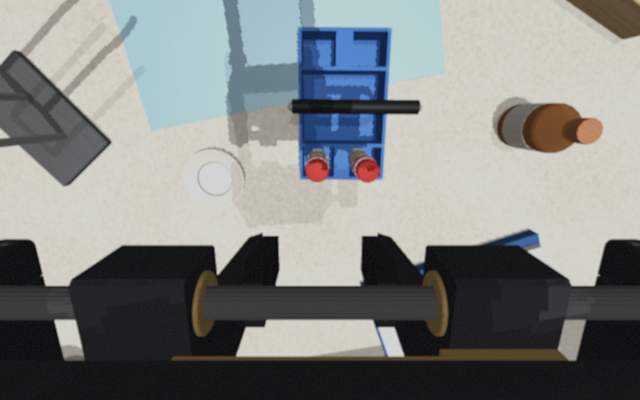

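Emit:
play_rows(steps=[[-0.02, 0.04, 0, 0, 0, -5.7], [-0.045, 0.09, 0, 0, 0, -11.4], [-0.07, 0.145, 0, -0.3, 0, -17], [-0.095, 0.2, 0, -0.5, -0.2, -22.7], [-0.12, 0.255, 0, -0.5, -0.2, -28.4]])

```text
t: 19.98
eef_pos: [580.7, 193.4, 318.4]
eef_rot: [1.054, 2.953, -0.005]
ft_force: [-0.0, 0.4, -1.3]
finger_gap: 40.6
```

Emit:
play_rows(steps=[[-0.025, 0.05, 0, 0, 0, 0], [-0.05, 0.1, 0, 0, 0, 0], [-0.08, 0.14, 0, 0, 0, 0], [-0.1, 0.169, -0.04, 0, 0, 0], [-0.101, 0.169, -0.08, 0, 0, 0]])

```text
t: 20.6
eef_pos: [477.5, 364.3, 236.6]
eef_rot: [1.049, 2.956, -0.005]
ft_force: [0.7, -0.5, -0.6]
finger_gap: 40.4
```

```bash
cat >> look.py <<'E'
from bk import fit
def rackfit(n,x,y):
    im=snap('wrist',n); o=get_obs(); P=campose('wrist',o)
    h=cv2.cvtColor(im,cv2.COLOR_RGB2HSV); m=(((h[...,0]<8)|(h[...,0]>172))&(h[...,1]>170)&(h[...,2]>80)).astype(np.uint8); m[235:]=0
    k,l,s,c=cv2.connectedComponentsWithStats(m)
    for i in range(1,k):
        if s[i,4]>60: print('red',s[i],c[i].round(1),plane('wrist',c[i],121,P).round(1))
    print('predicted top',proj('wrist',[x,y,125],P)); return o
E
python3 - <<'E'
from look import *
o=rackfit('w15',480,361.5); print(o['eef_pos'],o['finger_gap']); to(o,[480,361.5,76],50.9)
from bk import fit
# basket refit is from previous image pose
E
```

```text
red [375 137  29  31 675] [389.5 151.5] [482.2 425.9 121. ]
red [304 181  28  29 652] [317.6 195.4] [474.3 359.  121. ]
predicted top [[324.39 200.1 ]]
[474.89 361.15 229.35] 40.51725059998891
shift [   5.1    0.3 -153.4] rot [ 0.66 -0.3   0.04]
```

View pics/w15.png

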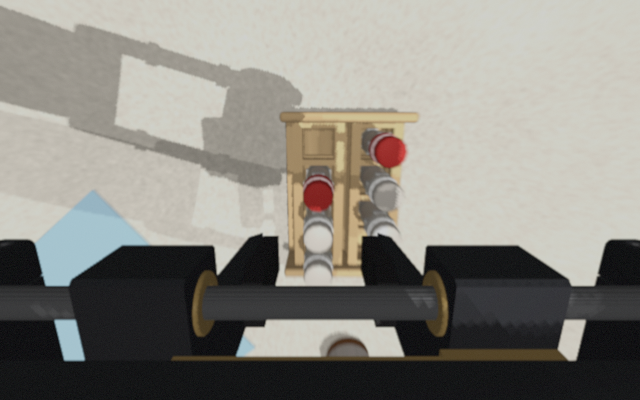

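Emit:
play_rows(steps=[[0.004, 0.0, -0.02, 0.5, 0, 0], [0.005, 0.0, -0.03, 0.5, 0, 0], [0.005, 0.0, -0.035, 0.5, 0, 0], [0.005, 0.0, -0.035, 0.5, 0, 0], [0.005, 0.0, -0.035, 0.5, 0, 0]])

```text
t: 21.28
eef_pos: [480.6, 361.5, 195.6]
eef_rot: [-1.052, -2.957, 0.004]
ft_force: [-0.7, -0.1, 0.2]
finger_gap: 40.6
```

```bash
sed -i "s/im=snap('wrist',n); o=get_obs();/o=get_obs(); im=snap('wrist',n);/" look.py
python3 - <<'E'
from look import *
o=rackfit('w16',480,361.5); print(o['eef_pos'],o['finger_gap']); to(o,[480,361.5,76],50.9)
E
```

```text
red [ 386  136   38   37 1018] [404.4 154.6] [488.9 431.1 121. ]
red [302 188  35  36 972] [318.4 205.9] [480.1 361.6 121. ]
predicted top [[318.17 207.49]]
[480.61 361.47 195.65] 40.597322865811556
shift [  -0.6    0.  -119.6] rot [ 0.1  -0.21  0.05]
```

Matches well; descend and grip.

Emit:
play_rows(steps=[[-0.0005, 0, -0.02, 0, 0, 0], [-0.0005, 0, -0.05, 0, 0, 0], [-0.0005, 0, -0.08, 0, 0, 0], [-0.0005, 0, -0.11, 0, 0, 0], [-0.0005, 0, -0.119, 0, 0, 0]])

```text
t: 21.95
eef_pos: [478.0, 360.1, 73.3]
eef_rot: [-1.05, -2.954, 0.011]
ft_force: [0.7, -0.3, -0.3]
finger_gap: 41.0
```

Emit:
play_rows(steps=[[0, 0, 0, 0, 0, 0], [0, 0, 0, 0, 0, 0], [0, 0, 0, 0, 0, 0], [0, 0, 0, 0, 0, 0], [0, 0, 0, 0, 0, 0]], gripper=-1)

```text
t: 22.58
eef_pos: [478.2, 360.3, 73.8]
eef_rot: [-1.051, -2.955, 0.01]
ft_force: [-0.3, 0.2, 1.0]
finger_gap: 28.1
```

Emit:
play_rows(steps=[[0, 0, 0.02, 0, 0, 0], [0, 0, 0.06, 0, 0, 0], [0, 0, 0.11, 0, 0, 0], [0, 0, 0.16, 0, 0, 0], [0, 0, 0.22, 0, 0, 0]])

```text
t: 23.2
eef_pos: [477.6, 359.9, 296.3]
eef_rot: [-1.051, -2.955, 0.01]
ft_force: [0.5, 0.4, -0.4]
finger_gap: 27.9
```

```bash

python3 - <<'E'
from look import *
o=look('p17'); to(o,[*cell(-67.5,-30.5),290],79.1)
E
```

```text
[477.65 359.87 296.34] z [-0.01 -0.   -1.  ] gap 27.948730968544275 F [ 0.48  0.39 -0.44] t 23.2 q [ 0.6   0.09  1.7   0.    1.36 -0.28]
shift [  90.3 -397.1   -6.3] rot [ 0.34 -0.35 28.24]
```

View pics/p17c.png

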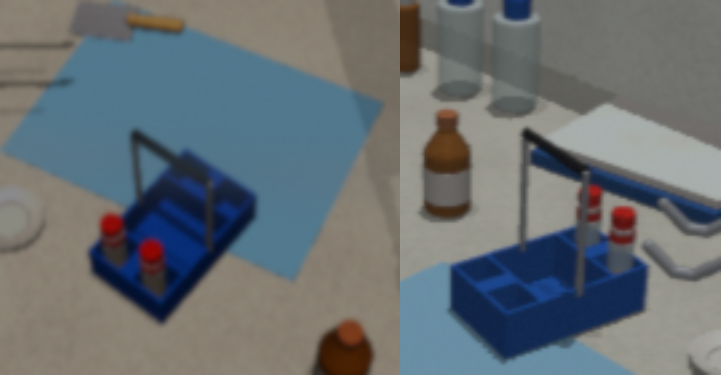

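View pics/p17sd.png

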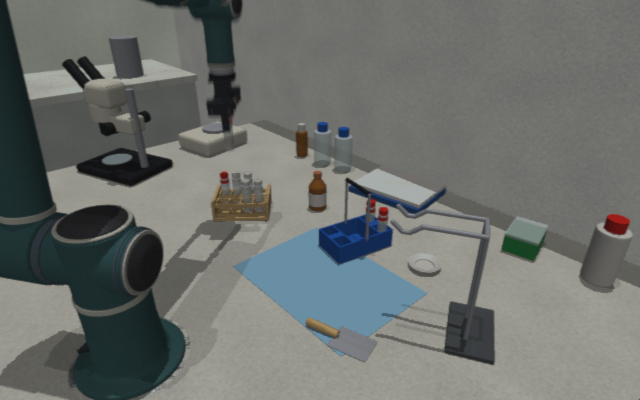

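Emit:
play_rows(steps=[[0.01, -0.04, 0, 0, 0, 5.7], [0.023, -0.09, 0, 0, 0, 11.3], [0.035, -0.145, 0, 0, 0, 17], [0.047, -0.2, 0, 0, 0, 22.6], [0.06, -0.255, 0, 0.3, -0.3, 28.2]])

```text
t: 23.92
eef_pos: [541.6, 106.1, 305.9]
eef_rot: [0.293, 3.121, 0.024]
ft_force: [1.0, 0.3, -0.7]
finger_gap: 28.1
```

Emit:
play_rows(steps=[[0.01, -0.05, 0, 0, 0, 0], [0.02, -0.1, 0, 0, 0, 0], [0.03, -0.142, 0, 0, 0, 0], [0.03, -0.142, -0.05, 0, 0, 0], [0.03, -0.142, -0.1, 0, 0, 0]])

```text
t: 24.55
eef_pos: [572.4, -37.0, 206.5]
eef_rot: [0.295, 3.117, 0.024]
ft_force: [0.4, 0.5, -0.7]
finger_gap: 28.4
```

Emit:
play_rows(steps=[[0.0, 0.0, -0.03, 0, 0, 0], [0.0, 0.0, -0.05, 0, 0, 0], [0.0, 0.0, -0.06, 0, 0, 0], [0.0, 0.0, -0.06, 0, 0, 0], [0.0, 0.0, -0.06, 0, 0, 0]])

```text
t: 25.18
eef_pos: [573.5, -37.0, 148.0]
eef_rot: [0.295, 3.115, 0.024]
ft_force: [-0.0, -1.0, -0.5]
finger_gap: 28.6
```

```bash

python3 - <<'E'
from look import *
o=look('p18'); to(o,[*cell(-67.5,-30.5),68],79.1)
E
```

```text
[573.52 -37.04 148.01] z [ 0.01  0.01 -1.  ] gap 28.62002946822572 F [-0.01 -1.03 -0.53] t 25.175 q [-0.12  0.14  1.92  0.02  1.06 -1.51]
shift [ -5.6  -0.1 -80. ] rot [-0.79  0.81 -0.08]
```

View pics/p18c.png

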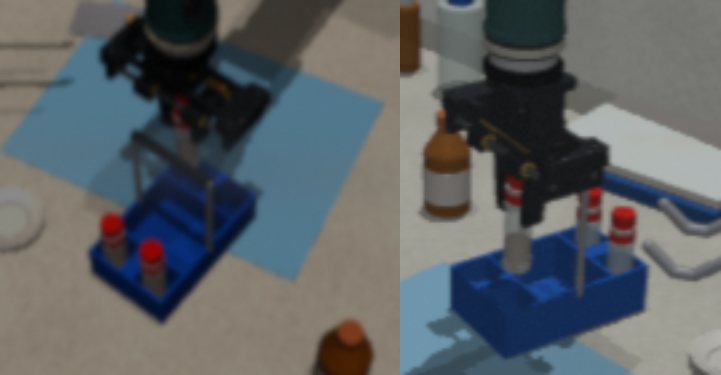

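Emit:
play_rows(steps=[[-0.0055, 0.0, 0, -0.8, 0.8, 0], [-0.0055, 0.0, -0.01, -0.8, 0.8, 0], [-0.0055, 0.0, -0.03, -0.8, 0.8, 0], [-0.0055, 0.0, -0.04, -0.8, 0.8, 0], [-0.0055, 0.0, -0.04, -0.8, 0.8, 0]])

```text
t: 25.9
eef_pos: [566.4, -36.9, 105.7]
eef_rot: [-0.296, -3.124, 0.0]
ft_force: [-0.4, 0.7, -0.2]
finger_gap: 28.4
```

```bash

python3 - <<'E'
from look import *
o=look('p19'); to(o,[*cell(-67.5,-30.5),68],79.1)
E
```

```text
[566.38 -36.93 105.73] z [-0.  0. -1.] gap 28.380799882380636 F [-0.4   0.72 -0.21] t 25.9 q [-0.11  0.18  1.96 -0.    1.   -1.49]
shift [  1.6  -0.3 -37.7] rot [-0.01 -0.22 -0.07]
```

View pics/p19c.png

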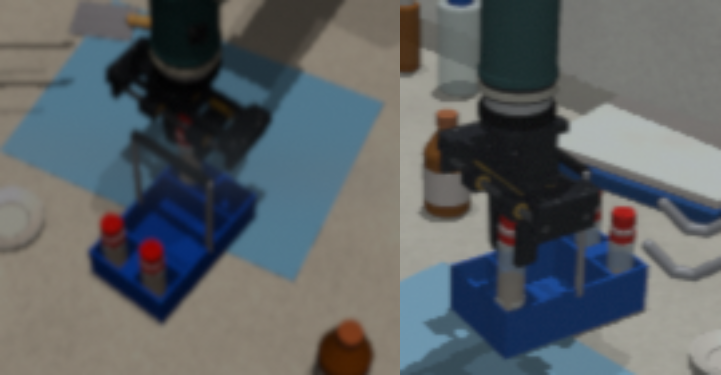

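Emit:
play_rows(steps=[[0.001, 0.0, -0.01, 0, 0, 0], [0.0015, 0.0, -0.022, 0, 0, 0], [0.0015, 0.0, -0.034, 0, 0, 0], [0.0015, 0.0, -0.037, 0, 0, 0], [0.0015, 0.0, -0.037, 0, 0, 0]])

```text
t: 26.62
eef_pos: [569.0, -37.0, 70.0]
eef_rot: [-0.296, -3.126, 0.0]
ft_force: [0.2, -0.4, -0.2]
finger_gap: 28.2
```

Emit:
play_rows(steps=[[0, 0, 0, 0, 0, 0], [0, 0, 0, 0, 0, 0], [0, 0, 0, 0, 0, 0], [0, 0, 0.0, 0, 0, 0], [0, 0, 0.01, 0, 0, 0]], gripper=-0.08)

```text
t: 27.25
eef_pos: [568.1, -37.0, 79.5]
eef_rot: [-0.296, -3.124, 0.0]
ft_force: [-1.1, 0.5, -1.0]
finger_gap: 40.3
```

Emit:
play_rows(steps=[[0, 0, 0.03, 0, 0, 0], [0, 0, 0.08, 0, 0, 0], [0, 0, 0.13, 0, 0, 0], [0, 0, 0.18, 0, 0, 0], [0, 0, 0.23, 0, 0, 0]])

```text
t: 27.88
eef_pos: [567.9, -36.9, 312.2]
eef_rot: [-0.296, -3.125, 0.0]
ft_force: [0.7, 0.4, -0.0]
finger_gap: 40.5
```

```bash

python3 - <<'E'
from look import *
o=look('p20'); to(o,[488.5,431.5,320],50.9)
E
```

```text
[567.91 -36.93 312.18] z [-0.  0. -1.] gap 40.5082110866838 F [ 0.69  0.45 -0.02] t 27.875 q [-0.11  0.03  1.74 -0.    1.38 -1.49]
shift [-79.4 468.4   7.8] rot [ -0.04  -0.13 -28.27]
```

View pics/p20c.png

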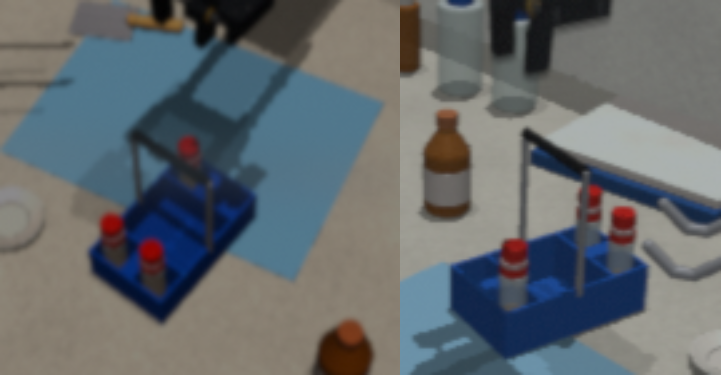

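Three vials are in. Last rack vial next.

Emit:
play_rows(steps=[[-0.008, 0.04, 0, 0, 0, -5.7], [-0.016, 0.09, 0, 0, 0, -11.4], [-0.025, 0.145, 0, 0, 0, -17], [-0.034, 0.2, 0, 0, 0, -22.7], [-0.043, 0.255, 0, 0, 0, -28.3]])

```text
t: 28.6
eef_pos: [527.7, 219.2, 318.1]
eef_rot: [1.054, 2.949, -0.005]
ft_force: [0.6, 0.5, -0.1]
finger_gap: 40.6
```

Emit:
play_rows(steps=[[-0.009, 0.055, 0, 0, 0, 0], [-0.018, 0.11, 0, 0, 0, 0], [-0.027, 0.16, 0, 0, 0, 0], [-0.036, 0.205, -0.04, 0, 0, 0], [-0.036, 0.213, -0.09, 0, 0, 0]])

```text
t: 29.22
eef_pos: [491.1, 435.7, 228.3]
eef_rot: [1.048, 2.95, 0.001]
ft_force: [-0.2, 0.2, 0.4]
finger_gap: 40.3
```

Emit:
play_rows(steps=[[0.0, 0, -0.02, 0, 0, 0], [0, 0, -0.03, 0, 0, 0], [0, 0, -0.03, 0, 0, 0], [0, 0, -0.03, 0, 0, 0], [0, 0, -0.03, 0, 0, 0]])

```text
t: 29.85
eef_pos: [492.0, 436.0, 200.1]
eef_rot: [1.049, 2.948, 0.005]
ft_force: [0.6, 0.3, -0.2]
finger_gap: 40.5
```

```bash

python3 - <<'E'
from look import *
o=rackfit('w21',488.5,431.5); print(o['eef_pos'],o['finger_gap']); to(o,[488.5,431.5,76],50.9)
E
```

```text
red [294 186  34  35 943] [310.5 203.4] [488.6 432.1 121. ]
predicted top [[309.69 205.36]]
[492.   436.03 200.09] 40.45461147189703
shift [  -3.5   -4.5 -124.1] rot [0.08 0.73 0.06]
```

View pics/w21.png

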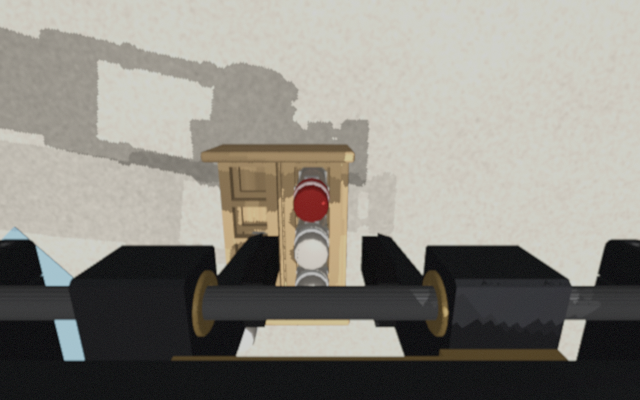

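Emit:
play_rows(steps=[[-0.0035, -0.004, 0, 0, 0.7, 0], [-0.0035, -0.004, -0.03, 0, 0.7, 0], [-0.0035, -0.004, -0.07, 0, 0.7, 0], [-0.0035, -0.004, -0.11, 0, 0.7, 0], [-0.0035, -0.004, -0.123, 0, 0.7, 0]])

```text
t: 30.52
eef_pos: [486.6, 430.3, 74.0]
eef_rot: [-1.052, -2.958, 0.009]
ft_force: [-0.5, -0.4, -0.6]
finger_gap: 40.3
```

Emit:
play_rows(steps=[[0, 0, 0, 0, 0, 0], [0, 0, 0, 0, 0, 0], [0, 0, 0, 0, 0, 0], [0, 0, 0, 0, 0, 0], [0, 0, 0, 0, 0, 0]], gripper=-1)

```text
t: 31.15
eef_pos: [486.9, 430.6, 74.6]
eef_rot: [-1.052, -2.958, 0.008]
ft_force: [0.2, -1.0, 0.1]
finger_gap: 27.9
```

Emit:
play_rows(steps=[[0, 0, 0.02, 0, 0, 0], [0, 0, 0.06, 0, 0, 0], [0, 0, 0.11, 0, 0, 0], [0, 0, 0.16, 0, 0, 0], [0, 0, 0.22, 0, 0, 0]])

```text
t: 31.78
eef_pos: [486.3, 430.1, 297.1]
eef_rot: [-1.052, -2.958, 0.008]
ft_force: [0.3, 0.5, -0.3]
finger_gap: 28.1
```

```bash

python3 - <<'E'
from look import *
o=look('p22'); to(o,[*cell(-67.5,30.5),290],79.1)
E
```

```text
[486.3  430.1  297.14] z [-0. -0. -1.] gap 28.058931054189976 F [ 0.26  0.52 -0.25] t 31.775 q [ 0.69  0.19  1.59 -0.    1.37 -0.2 ]
shift [  93.2 -407.4   -7.1] rot [ 0.3  -0.14 28.26]
```

View pics/p22c.png

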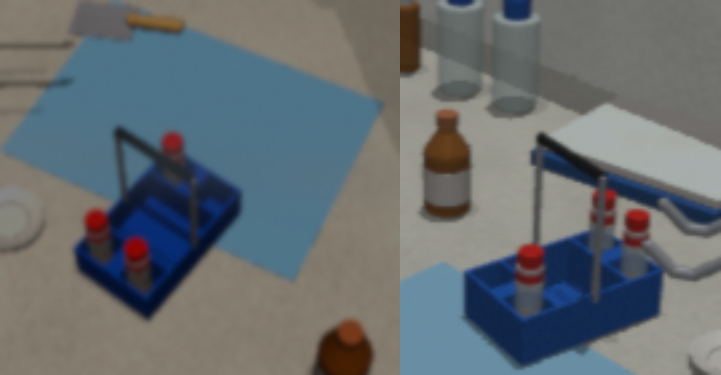

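The basket has been knocked aside, so I need to re-measure it.

```bash
python3 - <<'E'
import cv2,numpy as np
a=cv2.imread('pics/p22sc.png')[210:310,260:350]; b=cv2.imread('pics/p22sd.png')[170:275,310:430]
cv2.imwrite('pics/c22a.png',cv2.resize(a,None,fx=6,fy=6,interpolation=2));cv2.imwrite('pics/c22b.png',cv2.resize(b,None,fx=5,fy=5,interpolation=2))
E
```

```text
(no output)
```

View pics/c22a.png

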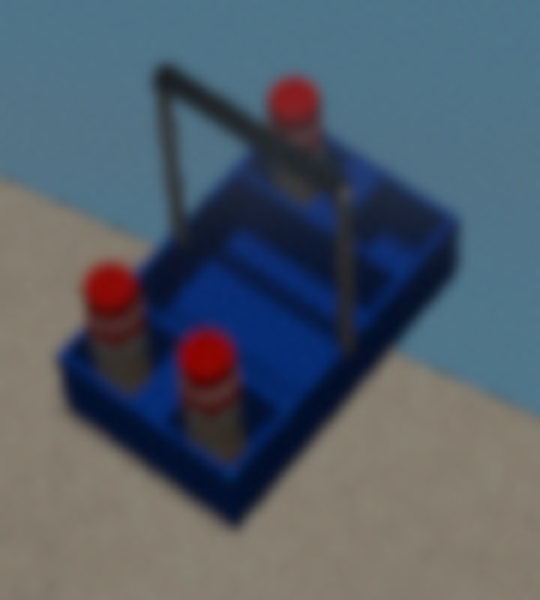

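View pics/c22b.png

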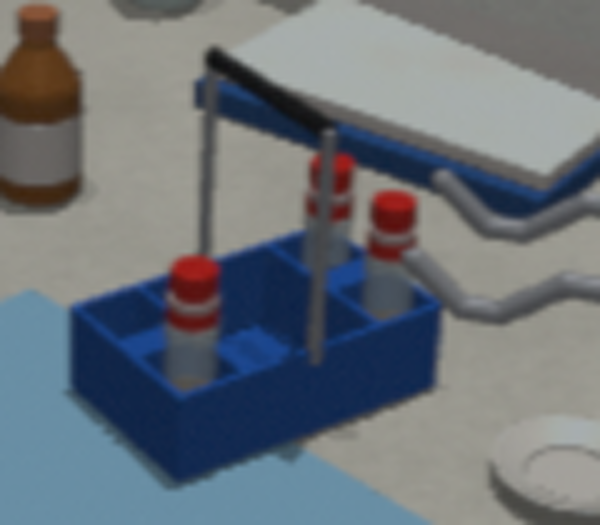

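```bash
python3 - <<'E'
from bk import *
np.set_printoptions(precision=2,suppress=True)
A=campose('side');B=campose('scene')
a=lambda u,v:np.array([310+(u-2)/5,170+(v-2)/5]); b=lambda u,v:np.array([260+(u-2.5)/6,210+(v-2.5)/6])
pa=[(A,a(71,309),(-91,55,56)),(A,a(305,232),(91,55,56)),(A,a(440,308),(91,-55,56)),(A,a(182,398),(-91,-55,56)),(A,a(176,488),(-91,-55,0)),(A,a(436,388),(91,-55,0)),(A,a(71,390),(-91,55,0)),(A,a(213,52),(0,53,192)),(A,a(329,134),(0,-53,192))]
pb=[(B,b(62,363),(91,-55,56)),(B,b(236,490),(91,55,56)),(B,b(236,526),(91,55,0)),(B,b(459,218),(-91,55,56)),(B,b(459,268),(-91,55,0)),(B,b(345,183),(0,53,190)),(B,b(163,75),(0,-53,190)),(B,b(70,407),(91,-55,0))]
for p in (pa,pb,pa+pb):
    x,r=fit(p); print(x,np.degrees(x[2])); print(r.T)
E
```

```text
[642.71 -38.03  -0.17] -9.582064314554536
[[-0.58  3.34  0.56 -0.31  0.32 -0.28 -0.64 -0.76  0.02]
 [ 0.05 -1.58 -0.56  0.92  0.17 -0.1   0.38  0.73 -0.89]]
[642.26 -37.07  -0.17] -9.63587948571574
[[-0.66  0.02  0.88  0.22 -0.21  0.15 -0.21 -0.15]
 [-1.13 -1.85  0.95 -0.64  0.7   0.97 -0.16  0.76]]
[642.56 -37.52  -0.17] -9.493085789158618
[[-0.74  3.13  0.37 -0.43  0.2  -0.46 -0.8  -0.95 -0.14 -0.82 -0.08  0.78
   0.01 -0.42 -0.02 -0.44 -0.3 ]
 [ 0.03 -1.64 -0.64  0.88  0.13 -0.18  0.35  0.7  -0.95 -1.04 -1.82  0.98
  -0.69  0.65  0.96 -0.11  0.86]]
```

```bash
sed -i 's/B=(640,-20,-10.9)/B=(642.5,-37.5,-9.6)/' cell.py; python3 - <<'E'
from look import *
print(cell(-67.5,30.5)); to(get_obs(),[*cell(-67.5,30.5),290],80.4)
E
```

```text
[581.03   3.83]
shift [  91.  -429.4  -16.5] rot [-0.52  0.45 29.56]
```

Emit:
play_rows(steps=[[0.01, -0.04, 0, 0, 0, 5.9], [0.023, -0.09, 0, 0, 0, 11.8], [0.035, -0.145, 0, 0, 0, 17.7], [0.047, -0.2, 0, -0.3, 0.3, 23.6], [0.06, -0.255, 0, -0.5, 0.4, 29.5]])

```text
t: 32.5
eef_pos: [550.0, 176.4, 307.4]
eef_rot: [0.259, 3.129, 0.001]
ft_force: [0.2, -0.2, -1.2]
finger_gap: 28.0
```

Emit:
play_rows(steps=[[0.01, -0.05, 0, 0, 0, 0], [0.02, -0.1, 0, 0, 0, 0], [0.03, -0.15, 0, 0, 0, 0], [0.031, -0.174, -0.03, 0, 0, 0], [0.031, -0.174, -0.08, 0, 0, 0]])

```text
t: 33.12
eef_pos: [582.9, 0.1, 229.8]
eef_rot: [0.263, 3.122, 0.001]
ft_force: [-0.6, 0.3, -1.1]
finger_gap: 27.9
```

Emit:
play_rows(steps=[[0.0, 0.0, -0.03, 0, 0, 0], [0.0, 0.0, -0.06, 0, 0, 0], [0.0, 0.0, -0.07, 0, 0, 0], [0.0, 0.0, -0.07, 0, 0, 0], [0.0, 0.0, -0.07, 0, 0, 0]])

```text
t: 33.75
eef_pos: [584.0, 0.2, 161.6]
eef_rot: [0.262, 3.12, 0.001]
ft_force: [-0.3, 0.1, 0.1]
finger_gap: 28.0
```

```bash

python3 - <<'E'
from look import *
o=look('p23'); to(o,[*cell(-67.5,30.5),68],80.4)
E
```

```text
[583.99   0.17 161.6 ] z [ 0.01 -0.   -1.  ] gap 28.03915665725009 F [-0.34  0.11  0.13] t 33.75 q [-0.04  0.15  1.89  0.    1.09 -1.45]
shift [ -3.    3.7 -93.6] rot [0.02 0.63 0.02]
```

View pics/p23c.png

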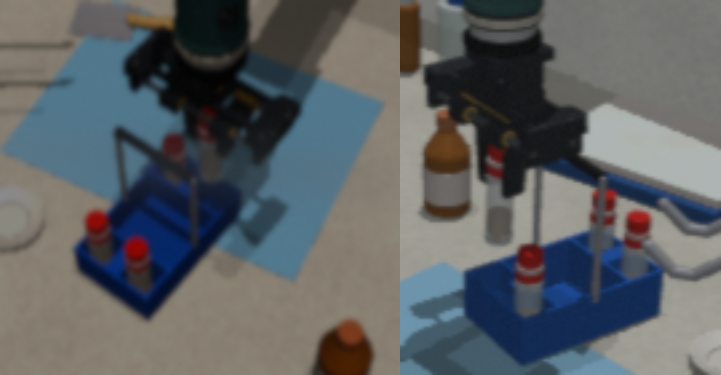

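Emit:
play_rows(steps=[[-0.003, 0.0035, 0, 0, 0.6, 0], [-0.003, 0.0035, -0.01, 0, 0.6, 0], [-0.003, 0.0035, -0.03, 0, 0.6, 0], [-0.003, 0.0035, -0.045, 0, 0.6, 0], [-0.003, 0.0035, -0.045, 0, 0.6, 0]])

```text
t: 34.48
eef_pos: [578.9, 3.7, 113.6]
eef_rot: [-0.263, -3.126, 0.001]
ft_force: [0.9, 0.0, -0.2]
finger_gap: 28.4
```

```bash

python3 - <<'E'
from look import *
o=look('p24'); to(o,[*cell(-67.5,30.5),68],80.4)
E
```

```text
[578.94   3.7  113.61] z [-0. -0. -1.] gap 28.410219845014126 F [ 0.85  0.02 -0.16] t 34.475 q [-0.04  0.2   1.93 -0.    1.02 -1.44]
shift [  2.1   0.1 -45.6] rot [ 0.01 -0.26  0.02]
```

View pics/p24c.png

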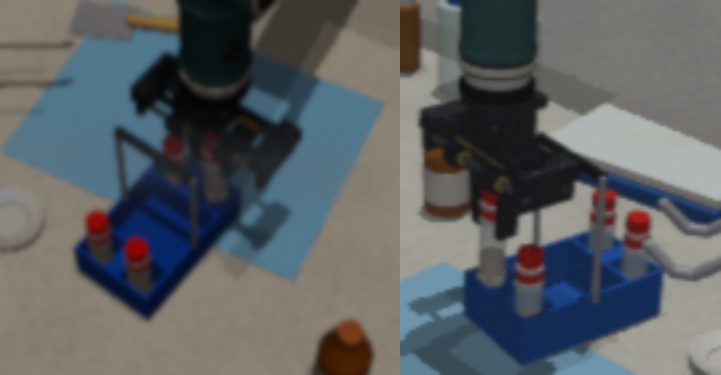

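Emit:
play_rows(steps=[[0.002, 0.0, 0, 0, 0, 0], [0.002, 0.0, -0.015, 0, 0, 0], [0.002, 0.0, -0.03, 0, 0, 0], [0.002, 0.0, -0.044, 0, 0, 0], [0.002, 0.0, -0.044, 0, 0, 0]])

```text
t: 35.2
eef_pos: [580.9, 3.7, 69.6]
eef_rot: [-0.263, -3.126, 0.001]
ft_force: [-0.1, -0.7, -0.3]
finger_gap: 28.1
```

Emit:
play_rows(steps=[[0, 0, 0, 0, 0, 0], [0, 0, 0, 0, 0, 0], [0, 0, 0, 0, 0, 0], [0, 0, 0.0, 0, 0, 0], [0, 0, 0.01, 0, 0, 0]], gripper=-0.1)

```text
t: 35.83
eef_pos: [580.1, 3.7, 79.3]
eef_rot: [-0.263, -3.124, 0.001]
ft_force: [0.5, 0.6, 0.2]
finger_gap: 39.8
```

Emit:
play_rows(steps=[[0, 0, 0.03, 0, 0, 0], [0, 0, 0.08, 0, 0, 0], [0, 0, 0.13, 0, 0, 0], [0, 0, 0.18, 0, 0, 0], [0, 0, 0.23, 0, 0, 0]])

```text
t: 36.45
eef_pos: [579.9, 3.7, 312.0]
eef_rot: [-0.263, -3.125, 0.001]
ft_force: [0.6, 0.1, 0.5]
finger_gap: 39.6
```

```bash

python3 - <<'E'
from look import *
o=look('p25'); to(o,[642.5,-37.5,320],170.4);to(o,[642.5,-37.5,320],-9.6)
E
```

```text
[579.9    3.73 311.95] z [-0.01 -0.   -1.  ] gap 39.576464247104816 F [0.56 0.05 0.5 ] t 36.45 q [-0.04  0.05  1.71 -0.    1.38 -1.44]
shift [ 62.6 -41.2   8. ] rot [ 0.24 -0.23 90.02]
shift [ 62.6 -41.2   8. ] rot [ -0.23  -0.24 -89.98]
```

View pics/p25c.png

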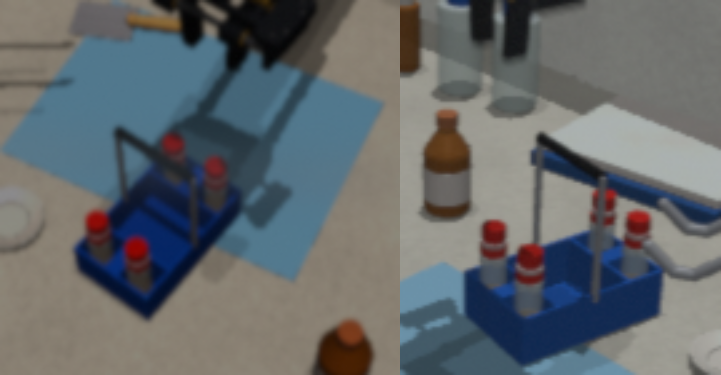

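Emit:
play_rows(steps=[[0.01, -0.01, 0.005, 0, 0, -10], [0.02, -0.02, 0.01, 0, 0, -20], [0.03, -0.03, 0.01, 0, 0, -30], [0.045, -0.04, 0.01, 0, 0, -40], [0.06, -0.06, 0.01, 0, 0, -50]], gripper=0.1)

```text
t: 37.17
eef_pos: [643.5, -56.2, 327.9]
eef_rot: [1.565, 2.717, -0.005]
ft_force: [0.1, -0.2, 0.3]
finger_gap: 48.5
```

Emit:
play_rows(steps=[[0.0, -0.01, 0, 0, 0, -10], [0.0, -0.02, 0, 0, 0, -20], [0.0, -0.03, -0.0, 0, 0, -30], [0.0, -0.04, -0.0, 0, 0, -40], [0.0, -0.04, -0.0, 0, 0, -40]])

```text
t: 37.8
eef_pos: [643.2, -96.7, 327.4]
eef_rot: [2.401, 2.02, -0.008]
ft_force: [-0.6, -0.2, 0.1]
finger_gap: 48.3
```

Emit:
play_rows(steps=[[0.0, 0, 0, 0, 0, 0], [0.0, 0, 0, 0, 0, 0], [0.0, 0, 0, 0, 0, 0], [0.0, 0, 0, 0, 0, 0], [0.0, 0, 0, 0, 0, 0]])

```text
t: 38.42
eef_pos: [643.2, -96.6, 327.5]
eef_rot: [2.4, 2.02, -0.008]
ft_force: [0.4, 0.9, -0.6]
finger_gap: 48.2
```

```bash

python3 - <<'E'
from look import *
o=get_obs(); snap('wrist','w26'); print(mark_of('bar','wrist')[:1], o['eef_pos'])
to(o,[642.5,-37.5,320],-9.6); print(proj('wrist',[[*cell(0,53),190],[*cell(0,0),190],[*cell(0,-53),190]],campose('wrist',o)))
E
```

```text
[{'uv': [305.7, 123.2], 'confidence': 0.83}] [643.2  -96.6  327.48]
shift [-0.7 59.1 -7.5] rot [ 0.38 -0.08  0.23]
[[304.25  55.42]
 [305.27 121.98]
 [306.19 182.04]]
```

View pics/w26.png

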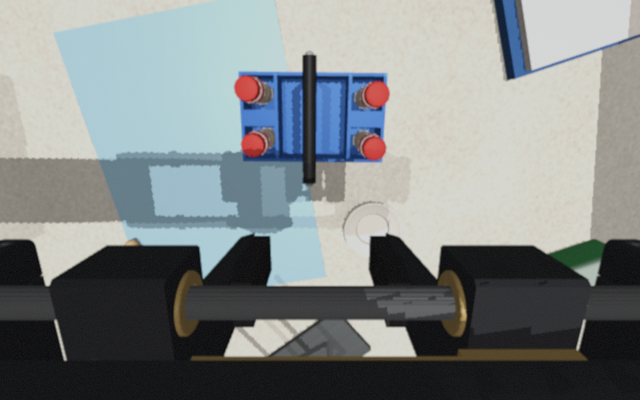

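Emit:
play_rows(steps=[[0.001, 0.02, -0.02, 0.3, 0, 0.2], [0.003, 0.045, -0.05, 0.3, 0, 0.2], [0.003, 0.061, -0.08, 0.3, 0, 0.2], [0.003, 0.061, -0.1, 0.3, 0, 0.2], [0.003, 0.061, -0.1, 0.3, 0, 0.2]])

```text
t: 39.15
eef_pos: [644.5, -35.2, 224.4]
eef_rot: [-2.397, -2.026, 0.009]
ft_force: [0.9, 0.3, -0.3]
finger_gap: 48.4
```

Emit:
play_rows(steps=[[0.0, 0, 0, 0, 0, 0], [0.0, 0, 0, 0, 0, 0], [0.0, 0, 0, 0, 0, 0], [0.0, 0, 0, 0, 0, 0], [0.0, 0, 0, 0, 0, 0]])

```text
t: 39.78
eef_pos: [644.7, -35.4, 224.7]
eef_rot: [-2.397, -2.026, 0.008]
ft_force: [1.2, -0.1, -0.3]
finger_gap: 48.6
```

```bash

python3 - <<'E'
from look import *
o=get_obs(); snap('wrist','w27'); P=campose('wrist',o)
to(o,[646,-35.5,171],-9.6); print(proj('wrist',[[646,-35.5,190]],P))
print(o['finger_gap'],o['eef_pos'])
E
```

```text
shift [  1.3  -0.1 -53.7] rot [ 0.06 -0.34  0.01]
[[319.38 227.35]]
48.64669191188983 [644.67 -35.35 224.72]
```

View pics/w27.png

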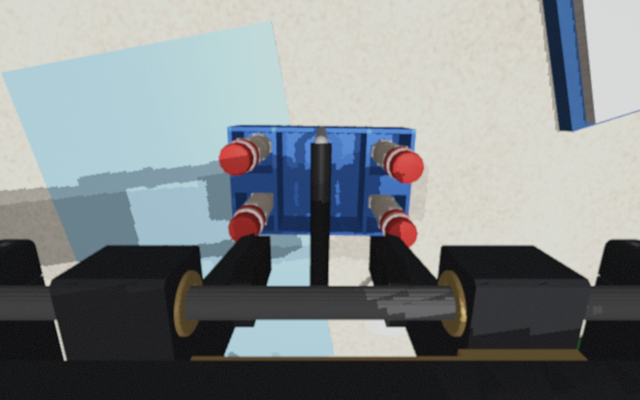

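Emit:
play_rows(steps=[[0.001, 0, -0.015, 0, -0.3, 0], [0.001, 0, -0.03, 0, -0.3, 0], [0.001, 0, -0.045, 0, -0.3, 0], [0.001, 0, -0.053, 0, -0.3, 0], [0.001, 0, -0.053, 0, -0.3, 0]])

```text
t: 40.45
eef_pos: [644.9, -35.2, 170.2]
eef_rot: [-2.398, -2.027, 0.005]
ft_force: [0.1, 0.5, 1.0]
finger_gap: 48.3
```

Emit:
play_rows(steps=[[0, 0, 0, 0, 0, 0], [0, 0, 0, 0, 0, 0], [0, 0, 0, 0, 0, 0], [0, 0, 0, 0, 0, 0], [0, 0, 0, 0, 0, 0]], gripper=-1, force=45)

```text
t: 41.08
eef_pos: [644.4, -35.2, 170.4]
eef_rot: [-2.398, -2.026, 0.006]
ft_force: [-2.9, 0.3, 2.0]
finger_gap: 9.8
```

```bash

python3 - <<'E'
from look import *
o=look('p28')
E
```

```text
[644.39 -35.16 170.42] z [-0. -0. -1.] gap 9.831047416897622 F [-2.89  0.28  2.04] t 41.075 q [-0.09  0.26  1.74 -0.    1.15  0.08]
```

View pics/p28c.png

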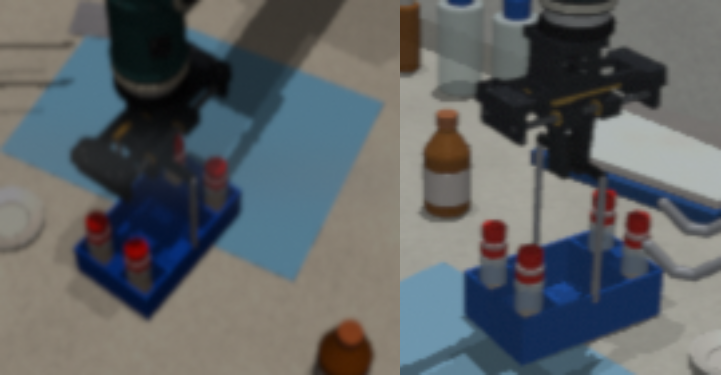

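Emit:
play_rows(steps=[[0, 0, 0.005, 0, 0, 0], [0, 0, 0.012, 0, 0, 0], [0, 0, 0.025, 0, 0, 0], [0, 0, 0.04, 0, 0, 0], [0, 0, 0.05, 0, 0, 0]])

```text
t: 41.8
eef_pos: [645.2, -35.2, 222.5]
eef_rot: [-2.399, -2.027, 0.003]
ft_force: [0.2, -0.5, -5.5]
finger_gap: 9.9
```

Emit:
play_rows(steps=[[0, 0, 0.015, 0, 0, 0], [0, 0, 0.035, 0, 0, 0], [0, 0, 0.055, 0, 0, 0], [0, 0, 0.075, 0, 0, 0], [0, 0, 0.08, 0, 0, 0]])

```text
t: 42.42
eef_pos: [646.3, -35.3, 305.4]
eef_rot: [2.398, 2.026, 0.001]
ft_force: [0.0, -0.7, -4.1]
finger_gap: 10.1
```

```bash

python3 - <<'E'
from look import *
o=look('p29'); print(o['ft_torque'])
for c in('scene','side'):
    for n in ('seat','stand','bar'): print(c,n,[(d['uv'],round(d['confidence'],2)) for d in mark_of(n,c)[:2]])
E
```

```text
[646.3  -35.35 305.38] z [ 0. -0. -1.] gap 10.102603219557245 F [ 0.01 -0.67 -4.07] t 42.425 q [-0.09  0.18  1.59 -0.    1.38  0.08]
[-0.04 -0.14  0.01]
scene seat [([247.7, 148.1], 0.82), ([375.9, 322.0], 0.61)]
scene stand [([213.6, 203.8], 0.9)]
scene bar [([295.3, 201.5], 0.71), ([213.4, 207.0], 0.56)]
side seat [([407.5, 219.3], 0.75)]
side stand [([466.4, 330.6], 0.91)]
side bar [([366.8, 141.5], 0.7)]
```

View pics/p29sd.png

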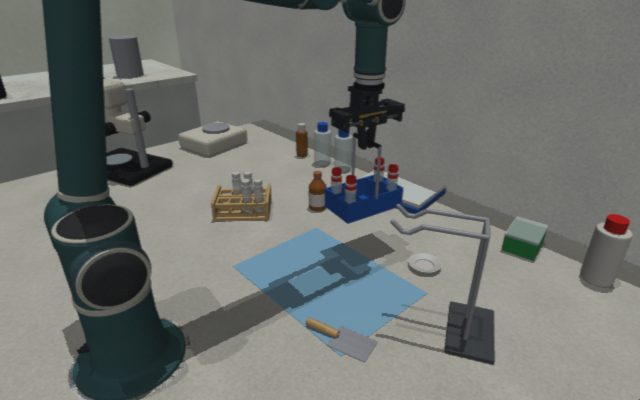

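View pics/p29sc.png

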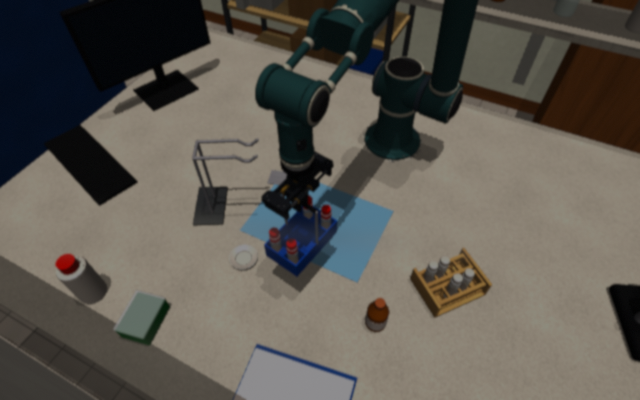

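The basket is lifted level with all four vials. Now fitting the stand precisely.

```bash
python3 - <<'E'
import cv2
a=cv2.imread('pics/p29sc.png')[130:230,180:280]; b=cv2.imread('pics/p29sd.png')[195:365,380:500]
cv2.imwrite('pics/c30a.png',cv2.resize(a,None,fx=6,fy=6,interpolation=2));cv2.imwrite('pics/c30b.png',cv2.resize(b,None,fx=3.5,fy=3.5,interpolation=2))
E
```

```text
(no output)
```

View pics/c30a.png

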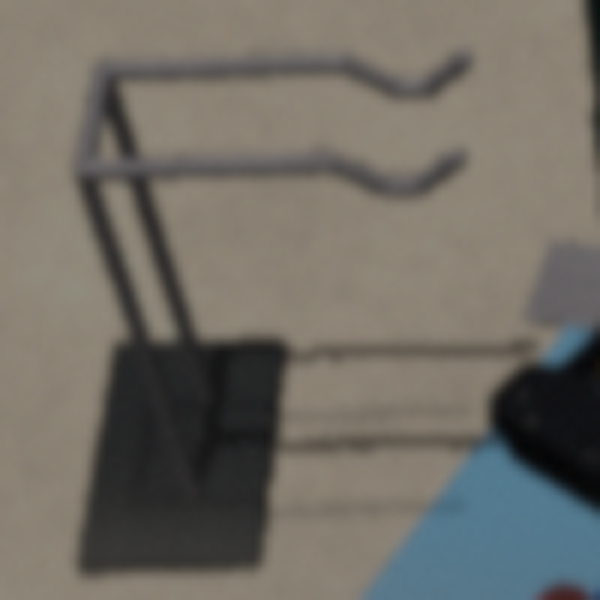

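View pics/c30b.png

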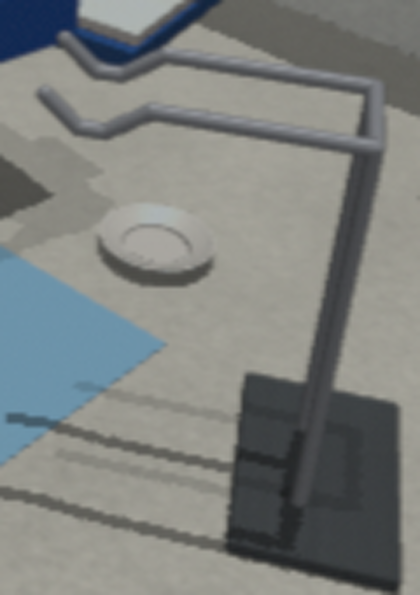

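```bash
python3 - <<'E'
from bk import *
np.set_printoptions(precision=2,suppress=True)
A=campose('side');B=campose('scene')
a=lambda u,v:np.array([380+(u-1.5)/3.5,195+(v-1.5)/3.5]); b=lambda u,v:np.array([180+(u-2.5)/6,130+(v-2.5)/6])
pr=[(B,b(466,57),(-178,-34,268)),(B,b(407,93),(-150,-34,250)),(B,b(103,72),(0,-34,268)),(B,b(462,153),(-178,34,268)),(B,b(403,191),(-150,34,250)),(B,b(85,168),(0,34,268))]
bs=[(B,b(285,343),(-50,-80,12)),(B,b(118,343),(50,-80,12)),(B,b(262,565),(-50,80,12)),(B,b(82,570),(50,80,12))]
pa=[(A,a(64,38),(-178,34,268)),(A,a(112,73),(-150,34,250)),(A,a(375,85),(0,34,268)),(A,a(43,92),(-178,-34,268)),(A,a(92,130),(-150,-34,250)),(A,a(368,148),(0,-34,268))]
ba=[(A,a(247,375),(-50,80,12)),(A,a(400,405),(50,80,12)),(A,a(400,585),(50,-80,12)),(A,a(228,548),(-50,-80,12))]
for n,p in (('scene',pr),('side',pa),('both',pr+pa),('all',pr+pa+bs+ba)):
    x,r=fit(p,(578,-420,-1.07)); c,s=np.cos(x[2]),np.sin(x[2])
    print(n,x,np.degrees(x[2]),'seat',x[:2]-150*np.array([c,s])); print(r.T)
# bar of held basket vs TCP
for u,c in (((295.3,201.5),'scene'),((366.8,141.5),'side')): print(plane(c,u,324.4))
print(tri([(B,(295.3,201.5)),(A,(366.8,141.5))]))
print(tri([(B,(247.7,148.1)),(A,(407.5,219.3))]))
E
```

```text
scene [ 574.41 -423.13   -1.05] -60.43432463774547 seat [ 500.39 -292.66]
[[-0.29  0.93 -0.02 -0.68  0.26 -0.13]
 [ 0.35 -0.92 -0.01  0.77 -0.85  0.54]]
side [ 576.68 -422.05   -1.07] -61.16599782400039 seat [ 504.34 -290.64]
[[ 0.31 -0.98 -0.16  0.09 -0.66  1.42]
 [ 0.04 -0.39  0.67  0.02 -0.65  0.  ]]
both [ 575.54 -422.6    -1.06] -60.88617987103876 seat [ 502.56 -291.55]
[[-0.27  0.94 -0.01 -0.86  0.08 -0.32  0.02 -1.24 -0.28 -0.06 -0.78  1.47]
 [ 0.97 -0.35  0.28  1.44 -0.24  0.86  0.48  0.03  0.95  0.55 -0.14  0.36]]
all [ 576.01 -425.7    -1.06] -60.80886797067429 seat [ 502.85 -294.75]
[[-1.26 -0.03 -0.97 -1.84 -0.89 -1.28  1.28  0.04  1.23  1.3   0.62  3.15
   2.02  1.16  1.39  0.68 -3.63 -3.35 -3.15 -4.51]
 [ 0.68 -0.63  0.05  1.13 -0.53  0.62  0.98  0.54  1.45  1.12  0.45  0.94
  -1.32 -0.37 -1.14 -0.9  -1.76 -1.11 -1.06 -2.62]]
[649.46 -44.85 324.4 ]
[642.61 -42.75 324.4 ]
[646.52 -43.24 323.13]
[ 496.23 -293.71  262.81]
```

Emit:
play_rows(steps=[[-0.01, -0.005, 0, 0, 0, -4], [-0.035, -0.015, 0, 0, 0, -10], [-0.065, -0.028, 0, 0, 0, -16], [-0.095, -0.043, 0, 0, 0, -22], [-0.125, -0.058, 0, 0, 0, -28]])

```text
t: 43.45
eef_pos: [518.6, -93.5, 300.8]
eef_rot: [-2.818, -1.381, 0.005]
ft_force: [-0.5, -0.7, -4.2]
finger_gap: 9.9
```

Emit:
play_rows(steps=[[-0.03, -0.014, 0, 0, 0, -7], [-0.058, -0.026, 0, 0, 0, -13], [-0.08, -0.038, 0, 0, 0, -18], [-0.095, -0.046, -0.0, 0, 0, -22], [-0.099, -0.049, -0.0, 0, 0, -23.3]])

```text
t: 44.08
eef_pos: [418.6, -142.8, 300.6]
eef_rot: [-3.039, -0.781, 0.005]
ft_force: [-0.5, -1.2, -5.6]
finger_gap: 9.5
```

```bash

python3 - <<'E'
from look import *
o=look('p31'); print(o['ft_torque']); to(o,[419,-143,273],-60.9)
snap('wrist','p31w')
E
```

```text
[ 418.58 -142.8   300.62] z [-0.  0. -1.] gap 9.544093670598855 F [-0.52 -1.17 -5.61] t 44.075 q [-0.39 -0.22  1.99  0.    1.38  0.68]
[-0.04  0.07 -0.03]
shift [  0.4  -0.2 -27.6] rot [-0.14 -0.21  0.27]
```

View pics/p31sd.png

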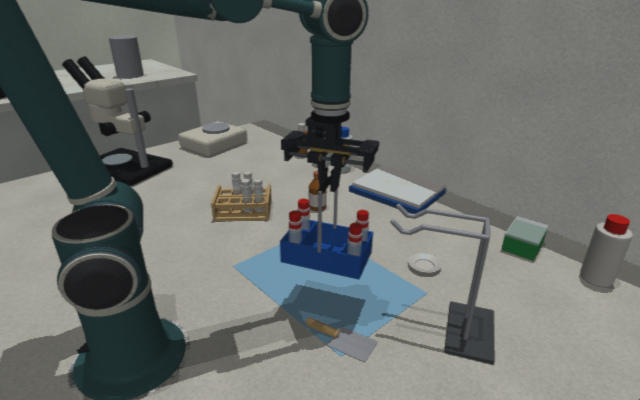

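View pics/p31w.png

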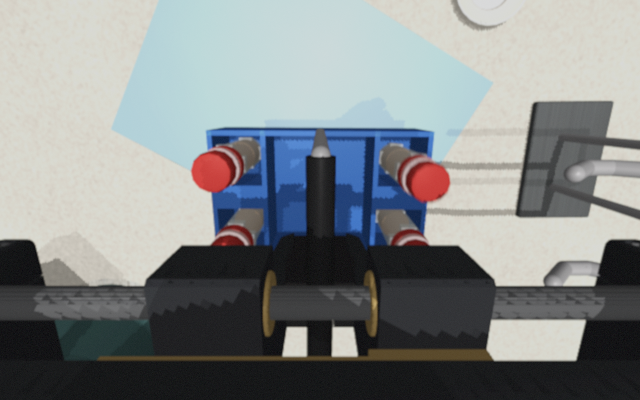

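```bash

python3 - <<'E'
from look import *
o=get_obs(); snap('wrist','p32w'); P=campose('wrist',o)
a=np.radians(-60.9); xd=np.array([np.cos(a),np.sin(a)]); yd=np.array([-xd[1],xd[0]])
for n,uv,z in (('tip+',(573,174),268),('tip-',(553,282),268),('barend',(320,152),o['eef_pos'][2]+19)):
    X=plane('wrist',uv,z,P); d=X[:2]-o['eef_pos'][:2]; print(n,X,'local to tcp',d@xd,d@yd)
S=np.array([502,-292]); d=S-o['eef_pos'][:2]; print('seat local',d@xd,d@yd)
print('pred tips',proj('wrist',[[*(S-28*xd+34*yd),268],[*(S-28*xd-34*yd),268]],P), o['eef_pos'])
E
```

```text
tip+ [ 520.1  -252.31  268.  ] local to tcp 144.75678143079898 34.11495213454173
tip- [ 461.12 -286.85  268.  ] local to tcp 146.25384869202728 -34.217452335929295
barend [ 466.88 -117.76  319.77] local to tcp 1.3081272738377514 53.05168698727767
seat local 170.63608572879417 -1.0042926047307077
pred tips [[568.86 175.95]
 [546.95 283.13]] [ 419.89 -142.41  300.77]
```

View pics/p32w.png

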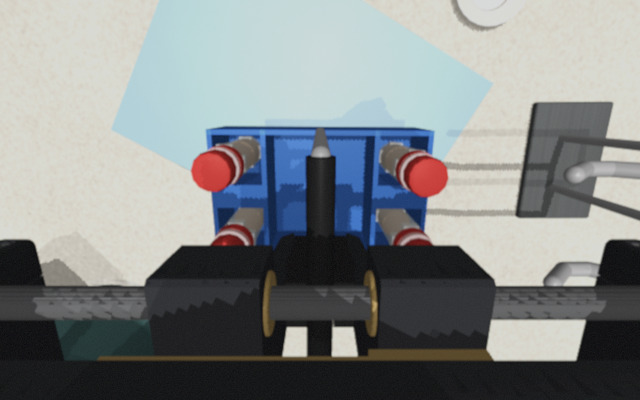

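Emit:
play_rows(steps=[[0, 0, -0.01, 0, 0, 0], [0, 0, -0.02, 0, 0, 0], [0, 0, -0.025, 0, 0, 0], [0.007, -0.012, -0.025, 0, 0, 0], [0.017, -0.03, -0.025, 0, 0, 0]])

```text
t: 44.9
eef_pos: [437.9, -173.3, 276.1]
eef_rot: [-3.039, -0.786, 0.002]
ft_force: [-0.2, 0.2, -4.6]
finger_gap: 9.6
```

Emit:
play_rows(steps=[[0.01, -0.018, 0, 0, 0, 0], [0.02, -0.036, 0, 0, 0, 0], [0.028, -0.051, 0, 0, 0, 0], [0.034, -0.061, 0, 0, 0, 0], [0.034, -0.061, 0, 0, 0, 0]])

```text
t: 45.52
eef_pos: [472.3, -235.0, 275.9]
eef_rot: [-3.039, -0.785, 0.002]
ft_force: [-0.2, 0.9, -4.7]
finger_gap: 9.9
```

```bash

python3 - <<'E'
from look import *
o=look('p33'); print(o['ft_torque']); to(o,[504,-293.5,273],-60.9)
snap('wrist','p33w')
b=cv2.imread('pics/p33sd.png')[100:300,300:500]; cv2.imwrite('pics/p33d.png',cv2.resize(b,None,fx=3,fy=3))
E
```

```text
[ 472.31 -235.    275.9 ] z [-0.  0. -1.] gap 9.942112223765434 F [-0.16  0.94 -4.73] t 45.525 q [-0.51 -0.04  1.87  0.    1.31  0.56]
[-0.06 -0.1   0.01]
shift [ 31.7 -58.5  -2.9] rot [-0.15 -0.12  0.14]
```

View pics/p33d.png

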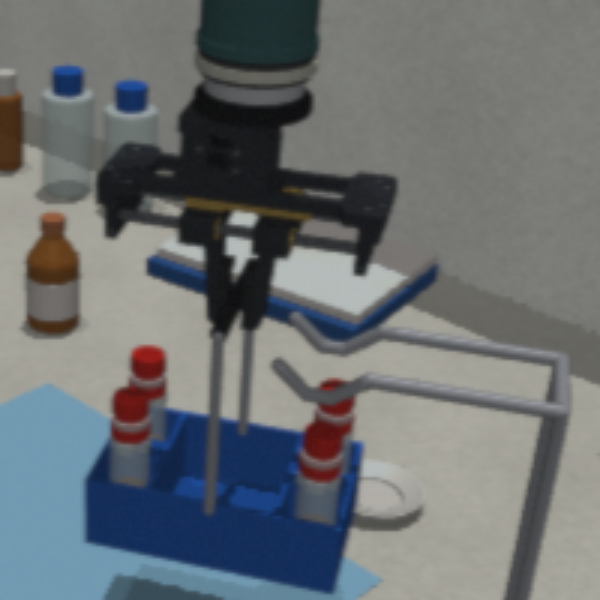

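View pics/p33w.png

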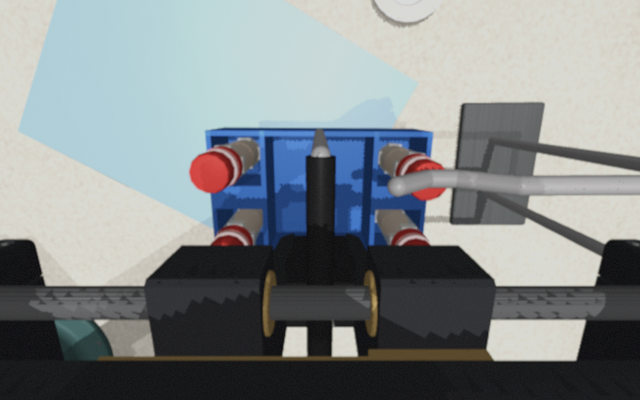

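Emit:
play_rows(steps=[[0.008, -0.014, 0, 0, 0, 0], [0.017, -0.031, 0, 0, 0, 0], [0.025, -0.046, 0, 0, 0, 0], [0.0315, -0.058, 0, 0, 0, 0], [0.0315, -0.058, 0, 0, 0, 0]])

```text
t: 46.3
eef_pos: [503.6, -292.9, 275.6]
eef_rot: [-3.038, -0.784, 0.003]
ft_force: [1.3, 0.3, -5.3]
finger_gap: 9.7
```

Emit:
play_rows(steps=[[0.0, 0, 0, 0, 0, 0], [0.0, 0, 0, 0, 0, 0], [0.0, 0, 0, 0, 0, 0], [0.0, 0, 0, 0, 0, 0], [0.0, 0, 0, 0, 0, 0]])

```text
t: 46.92
eef_pos: [503.6, -292.8, 275.7]
eef_rot: [-3.038, -0.785, 0.003]
ft_force: [0.2, 0.0, -5.7]
finger_gap: 10.0
```

```bash

python3 - <<'E'
from look import *
o=look('p34'); print(o['ft_torque']); to(o,[504,-293.5,242],-60.9)
snap('wrist','p34w')
b=cv2.imread('pics/p34sd.png')[140:290,340:500]; cv2.imwrite('pics/p34d.png',cv2.resize(b,None,fx=4,fy=4))
E
```

```text
[ 503.59 -292.82  275.74] z [-0.  0. -1.] gap 9.993823793616697 F [ 0.23  0.   -5.67] t 46.925 q [-0.57  0.07  1.76  0.    1.32  0.49]
[ 0.03 -0.02 -0.  ]
shift [  0.4  -0.7 -33.7] rot [-0.18 -0.14  0.13]
```

View pics/p34d.png

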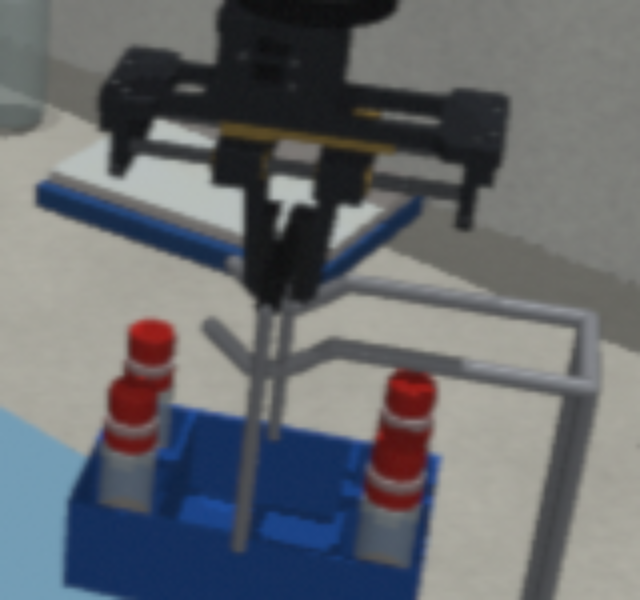

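View pics/p34w.png

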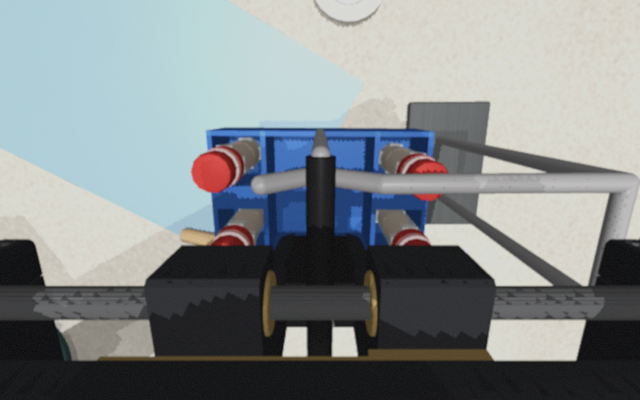

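Emit:
play_rows(steps=[[0, 0, -0.006, 0, 0, 0], [0, 0, -0.012, 0, 0, 0], [0, 0, -0.018, 0, 0, 0], [0, 0, -0.024, 0, 0, 0], [0, 0, -0.026, 0, 0, 0]])

```text
t: 47.7
eef_pos: [503.3, -292.7, 248.8]
eef_rot: [-3.037, -0.784, 0.004]
ft_force: [0.1, 0.2, -4.8]
finger_gap: 9.8
```

Emit:
play_rows(steps=[[0, 0, -0.002, 0, 0, 0], [0, 0, -0.004, 0, 0, 0], [0, 0, -0.006, 0, 0, 0], [0, 0, -0.006, 0, 0, 0], [0, 0, -0.006, 0, 0, 0]])

```text
t: 48.32
eef_pos: [503.3, -292.8, 242.9]
eef_rot: [-3.038, -0.784, 0.004]
ft_force: [0.3, 0.4, -4.7]
finger_gap: 10.1
```

Still carrying the full load, so continue down slowly.

Emit:
play_rows(steps=[[0, 0, -0.001, 0, 0, 0], [0, 0, -0.002, 0, 0, 0], [0, 0, -0.003, 0, 0, 0], [0, 0, -0.003, 0, 0, 0], [0, 0, -0.003, 0, 0, 0]])

```text
t: 48.95
eef_pos: [503.6, -292.9, 241.0]
eef_rot: [-3.038, -0.785, 0.003]
ft_force: [-2.6, 2.1, 4.1]
finger_gap: 10.1
```

```bash

python3 - <<'E'
from look import *
o=look('p35'); print(o['ft_torque'])
b=cv2.imread('pics/p35sd.png')[140:290,340:500]; cv2.imwrite('pics/p35d.png',cv2.resize(b,None,fx=4,fy=4))
E
```

```text
[ 503.55 -292.87  241.  ] z [-0.  0. -1.] gap 10.05013478299625 F [-2.64  2.12  4.1 ] t 48.95 q [-0.57  0.09  1.8   0.    1.25  0.49]
[ 0.21  0.4  -0.04]
```

View pics/p35d.png

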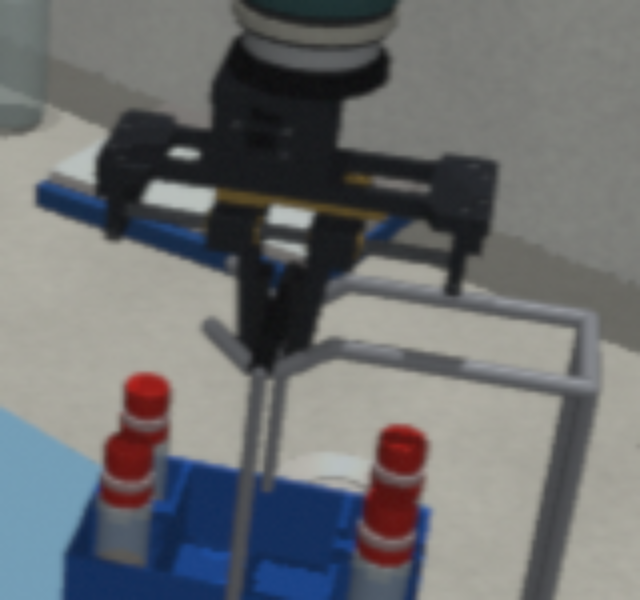

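Emit:
play_rows(steps=[[-0.0005, 0.001, 0.0005, 0, 0, 0], [-0.001, 0.0017, 0.001, 0, 0, 0], [-0.001, 0.0017, 0.001, 0, 0, 0], [-0.001, 0.0017, 0.001, 0, 0, 0], [-0.001, 0.0017, 0.001, 0, 0, 0]], force=10)

```text
t: 49.68
eef_pos: [502.2, -290.9, 241.3]
eef_rot: [-3.037, -0.785, 0.004]
ft_force: [0.1, -0.0, -4.7]
finger_gap: 11.0
```

Emit:
play_rows(steps=[[0, 0, 0, 0, 0, 0], [0, 0, 0, 0, 0, 0], [0, 0, 0, 0, 0, 0], [0, 0, 0, 0, 0, 0], [0, 0, 0, 0, 0, 0]], gripper=-0.4)

```text
t: 50.3
eef_pos: [502.3, -290.9, 241.5]
eef_rot: [-3.037, -0.784, 0.004]
ft_force: [-0.5, -0.1, -0.1]
finger_gap: 26.5
```

```bash

python3 - <<'E'
from look import *
o=look('p36'); print(o['ft_torque']); snap('wrist','p36w')
b=cv2.imread('pics/p36sd.png')[140:290,340:500]; cv2.imwrite('pics/p36d.png',cv2.resize(b,None,fx=4,fy=4))
E
```

```text
[ 502.3  -290.94  241.48] z [-0.  0. -1.] gap 26.451322476046077 F [-0.54 -0.06 -0.07] t 50.3 q [-0.57  0.09  1.8   0.    1.25  0.5 ]
[-0.06 -0.03  0.01]
```

View pics/p36d.png

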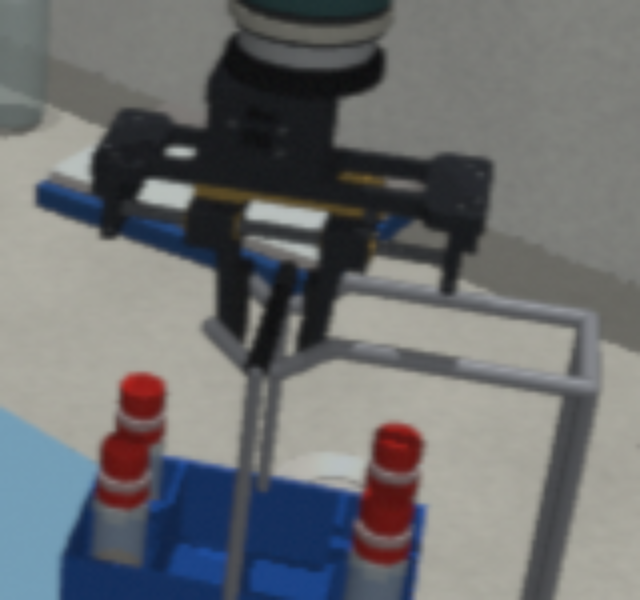

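View pics/p36w.png

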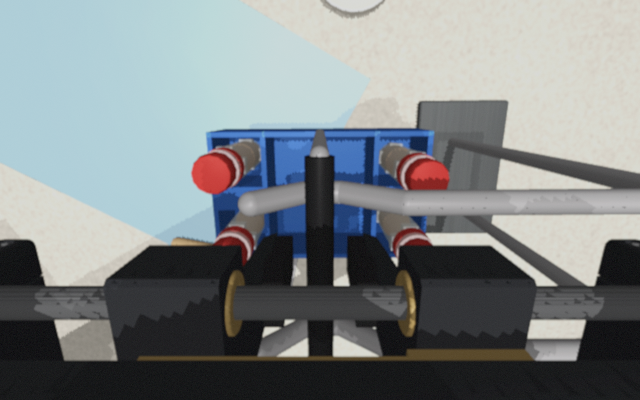

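The bar hangs in both dips and the basket is level. I'll retreat straight up, then wait for any swing to settle.

Emit:
play_rows(steps=[[0, 0, 0.01, 0, 0, 0], [0, 0, 0.03, 0, 0, 0], [0, 0, 0.06, 0, 0, 0], [0, 0, 0.1, 0, 0, 0], [0, 0, 0.14, 0, 0, 0]])

```text
t: 51.08
eef_pos: [502.3, -290.9, 384.5]
eef_rot: [-3.039, -0.785, 0.002]
ft_force: [1.3, 0.5, -0.6]
finger_gap: 26.7
```

Emit:
play_rows(steps=[[-0.02, 0.04, 0.0, 0, 0, 0], [-0.04, 0.08, 0.0, 0, 0, 0], [-0.05, 0.1, 0.0, 0, 0, 0], [-0.05, 0.1, 0, 0, 0, 0], [-0.05, 0.1, 0, 0, 0, 0]])

```text
t: 51.7
eef_pos: [452.8, -191.6, 384.8]
eef_rot: [-3.04, -0.785, 0.001]
ft_force: [-0.2, -0.2, -0.1]
finger_gap: 26.4
```

```bash

python3 - <<'E'
from look import *
snap('wrist','p37w'); o=look('p37')
b=cv2.imread('pics/p37sd.png')[160:360,300:500]; cv2.imwrite('pics/p37d.png',cv2.resize(b,None,fx=3,fy=3))
E
```

```text
[ 452.78 -191.78  384.48] z [-0.  0. -1.] gap 26.78371654256756 F [ 0.11 -0.02 -0.32] t 51.75 q [-0.45 -0.14  1.77  0.    1.52  0.61]
```

View pics/p37d.png

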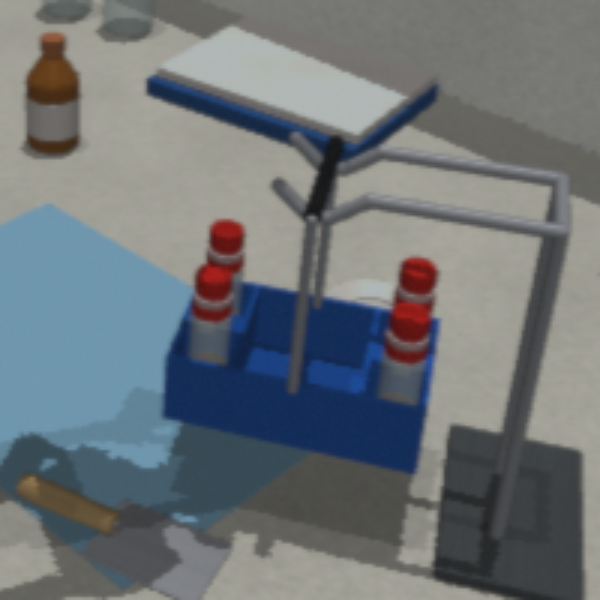

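View pics/p37sc.png

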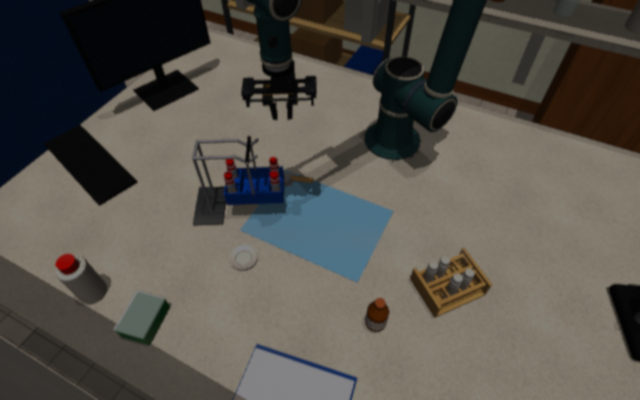

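Hanging with all four vials inside. I'll wait about 12 s, comparing pictures to confirm it's still.

```bash
python3 - <<'E'
from look import *
prev=None;f0=None
for i in range(260):
    im=read_camera('side')[160:360,320:460].astype(int)
    if prev is not None and i%10==1: print(i,np.abs(im-prev).mean().round(2),np.abs(im-prev).max(),end='; ')
    prev=im
o=look('p38'); b=cv2.imread('pics/p38sd.png')[160:360,300:500]; cv2.imwrite('pics/p38d.png',cv2.resize(b,None,fx=3,fy=3))
for c in('scene','side'): print(c,mark_of('bar',c)[:1],mark_of('seat',c)[:1])
E
```

```text
1 0.56 19; 11 0.55 18; 21 0.56 8; 31 0.55 9; 41 0.56 7; 51 0.56 10; 61 0.56 7; 71 0.55 15; 81 0.55 8; 91 0.55 8; 101 0.55 8; 111 0.55 8; 121 0.56 7; 131 0.55 9; 141 0.56 10; 151 0.56 7; 161 0.56 7; 171 0.56 8; 181 0.55 9; 191 0.56 8; 201 0.55 7; 211 0.55 7; 221 0.55 11; 231 0.55 8; 241 0.56 13; 251 0.56 10; [ 452.32 -190.92  384.45] z [-0.  0. -1.] gap 26.358322455389704 F [0.15 0.06 0.1 ] t 64.85 q [-0.45 -0.14  1.77  0.    1.52  0.61]
scene [{'uv': [248.1, 149.0], 'confidence': 0.77}] [{'uv': [247.4, 149.9], 'confidence': 0.85}]
side [{'uv': [408.6, 219.3], 'confidence': 0.79}] [{'uv': [406.8, 218.7], 'confidence': 0.73}]
```

View pics/p38d.png

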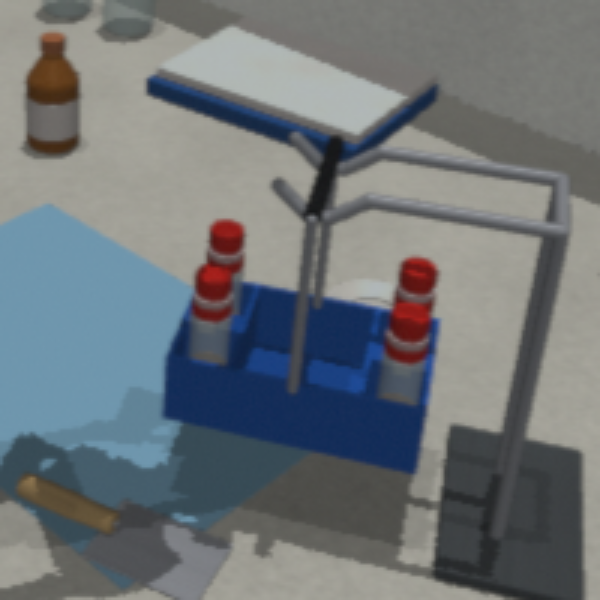

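The basket is still: successive frames differ only by noise. The bar and seat marks agree within 2 px in both views, so I'm handing in.

```bash
python3 -c "
from rig import *
print(job_done())"
```

```text
the job is handed in; nothing more can be done
None
```

The job is handed in at about t = 65 s. All four red-plugged vials (three from the rack plus the fallen one) stand plug up in their own cells of the blue basket. The basket hangs level by its bar in both dips of the stand.

**Last checks:**
- **Stillness:** pictures taken over 13 s before handing in differed only by noise.
- **Bar on the seat:** the two were within 2 px of each other in both cameras.
- **Contact:** the gripper was open and clear, with about 0 N at the wrist.
- **Other things:** the white-plugged vials, bottle, dish and spatula looked untouched, but I judged that by eye and did not measure how far they might have moved.

**What went differently:**
- **Basket knocked:** it was shifted about 2 cm during the run, while the last vial was being picked. I measured its pose again and placed that vial accordingly.
- **Gap reading on the bar:** the gripper read about 10 mm on the 12 mm bar, but the grip held and the basket did not slip.

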